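Cull the washed tube carriers and hang the sound ones to dry

ROBOT

A 6-joint arm with a two-finger parallel gripper is mounted at the origin on the work surface. World frame = base frame: x ahead of the robot, y to its left, z up, the work surface at z = 0. Lengths are in m, angles in rad, forces in N, time in s.
With the tool pointing down it reaches from about 0.225 to 0.875 m from the base axis. Payload 3.4 kg.
Tool frame: the origin (TCP) lies at the very end of the fingers, on their centre line; the grasp point (between the pads) lies 19 mm behind it (manip.tcp_to_grasp is the distance from the TCP to the grasp point, in m); z points along the fingers, y is the line along which they close (so a half turn about z gives the same grasp; the last joint's range is limited). The gripper opens to 85 mm and grips with 20 to 120 N. Pads are 22 mm wide; open, the fingers measure 114 mm over their backs; the gripper's body (76 mm by 85 mm) begins 54 mm behind the grasp point. The pads swing forward as they close: fully open they stand 13 mm farther back than shut.
Start: joints at [-1.262, 0.276, 1.505, -0, 1.361, -0.121], TCP at [0.24, -0.523, 0.231] pointing down, gripper open.
Joint ranges: [-2.89, 2.89], [-0.75, 2.08], [0.22, 2.7], [-1.18, 4.32], [0.11, 2.71], [-2.7, 2.7]. Speed limits (rad/s): [2.57, 2.57, 3.14, 3.14, 3.14, 3.14].

INTERFACE

Orientations are given as a unit quaternion [w, x, y, z].
In Python, from rig import status, get_image, job, manip gives the robot as it stands.
- The arm moves only by the tool apply_moves, never from a script. Its arguments are lists of equal length, an entry for each row: "xyz": the shift along the tool's x, y, z each as a share of 0.3 m, from -1 to 1, a list of three; "rot": the turn, a rotation vector about the tool's x, y, z each as a share of 60 degrees, from -1 to 1, a list of three; "hand": the opening, from -1 (shut) to 1 (fully open). A call has 1 to 8 rows; each row shifts and turns the commanded pose from where the row before left it, along the tool's axes as they then stand; what a row does not reach is not made up. A row lasts 1/8 s, in which the tool goes at most 62.5 mm and 10.7 degrees, less where a joint would pass 70% of its speed; a pose out of reach is approached as far as the arm can. A call with a number of a shift or a turn outside -1 to 1 is refused whole. A call with a gripper value outside its range is refused whole. The fingers move at their own pace and stop on an object; "force" is the grip in N (left out, the last holds). Time passes only in rows, so rows that do not move let the fingers close. It gives the time, the measured TCP pose, the force, the opening and the grip force at its end, in the units of the state.
- status.get_state(): the state, without advancing time (a new reading comes with each control period).
- get_image(name): name is "scene" or "top" or "wrist"; returns a dict with "pixels" (480x640x3 uint8, red, green, blue), "fovy" (degrees; the focal length in pixels is half the picture's height over the tangent of half this angle, whatever the lens; pixels are square), "cx", "cy" (the principal point, pixels), "origin" and "orientation" of the camera in the world; the wrist camera has in their place "tool_from_camera" (4x4, takes a point from camera to tool coordinates, whose origin is the TCP and whose axes are the flange's). Camera axes: x right, y down, z forward; pixel columns grow to the right and rows downward; lengths in m; the calibration is good to about 2 mm. The wrist camera is an equidistant fisheye: a pixel r from the principal point sees the ray r / f radians off the axis. A picture is of the moment at which its call begins: read the wrist's pose just before it. There is no depth.
- job.sign_off(): hands the job in; it is judged then, once.
The state is a dict: "clock": time; "qpos": joint angles; "qd": joint speeds; "effort": joint torques, N m; "position": TCP position; "ee_rot": TCP orientation; "contact_force": force on the tool from outside, world axes, zero at the start; "moment": the same for the moment, N m; "width": finger opening in m; "gripper_force": force on a finger pad.
Only numpy, scipy, OpenCV 4.12 (cv2) and the standard library are available. Lean on these libraries where they do the work, as an engineer would, in place of code of your own. Each camera call takes 0.05 s, during which the arm holds its last target. There are 200 camera calls.

TASK

First stand both amber bottles, which are in front of the drying stand's pegs, upright on the steel tray. Then sort the grey tube carriers: put every damaged one (plate snapped short, corner broken off, or end bent up) into the clear discard tub, and hang every sound one by the eye of its handle on the pegs of the drying stand. Leave everything else on the bench where it is.

Things in the scene. Friction and masses are not known exactly. Their poses are not given: they have to be found in the camera images.
- carrier_a: Grey tube carrier: plate 8 mm thick with tube holes; across its middle an upright flat handle, 44 mm (y) x 12 mm (x), top 88 mm up, with an eye along x, 30 mm wide, from 40 to 72 mm up. Origin: underside, below the handle; y along the plate, z up. 0.12 kg. May be absent. SOUND: the plate is a full flat rectangle, 56 mm (x) by 96 mm (y).
- carrier_b: Grey tube carrier: plate 8 mm thick with tube holes; across its middle an upright flat handle, 44 mm (y) x 12 mm (x), top 88 mm up, with an eye along x, 30 mm wide, from 40 to 72 mm up. Origin: underside, below the handle; y along the plate, z up. 0.12 kg. May be absent. SOUND: the plate is a full flat rectangle, 56 mm (x) by 96 mm (y).
- carrier_f: Grey tube carrier: plate 8 mm thick with tube holes; across its middle an upright flat handle, 44 mm (y) x 12 mm (x), top 88 mm up, with an eye along x, 30 mm wide, from 40 to 72 mm up. Origin: underside, below the handle; y along the plate, z up. 0.12 kg. May be absent. SOUND: the plate is a full flat rectangle, 56 mm (x) by 96 mm (y).
- carrier_c: Grey tube carrier: plate 8 mm thick with tube holes; across its middle an upright flat handle, 44 mm (y) x 12 mm (x), top 88 mm up, with an eye along x, 30 mm wide, from 40 to 72 mm up. Origin: underside, below the handle; y along the plate, z up. 0.12 kg. May be absent. DAMAGED, snapped short: the plate is 56 mm by only 70 mm, reaching from y = -48 to +22 mm.
- carrier_d: Grey tube carrier: plate 8 mm thick with tube holes; across its middle an upright flat handle, 44 mm (y) x 12 mm (x), top 88 mm up, with an eye along x, 30 mm wide, from 40 to 72 mm up. Origin: underside, below the handle; y along the plate, z up. 0.12 kg. May be absent. DAMAGED, corner broken off: plate 56 mm by 96 mm, but one corner (x from -6 to +28, y from +14 to +48 mm) is missing.
- carrier_e: Grey tube carrier: plate 8 mm thick with tube holes; across its middle an upright flat handle, 44 mm (y) x 12 mm (x), top 88 mm up, with an eye along x, 30 mm wide, from 40 to 72 mm up. Origin: underside, below the handle; y along the plate, z up. 0.12 kg. May be absent. DAMAGED, bent: the plate is flat from y = -48 to +23 mm, and the end beyond is bent up about 57 degrees, rising to 34 mm.
- carrier_a_eye (a point): Centre of the eye of carrier_a, 56 mm above its underside.
- carrier_b_eye (a point): Centre of the eye of carrier_b, 56 mm above its underside.
- carrier_f_eye (a point): Centre of the eye of carrier_f, 56 mm above its underside.
- stand: Fixed steel drying stand, foot 50 x 300 mm, two posts at y = +-135 mm, cross bar with its top 158 mm up, and three round pegs 10 mm thick at y = 115, 0, -115 mm that stick out towards -x (the robot), rising 12 degrees: axis 150 mm up at the bar (x = 0), 171 mm up at the tip (x = -95 mm). Origin on the bench under the bar's robot-side face.
- peg0 (a point): Middle of the axis of the peg at the stand's y = +115 mm: x = -50 mm, 162 mm above the bench; axes as the stand's.
- peg1 (a point): The same for the peg at y = 0.
- peg2 (a point): The same for the peg at y = -115 mm.
- bottle0: Capped amber glass bottle, 150 mm high, body 58 mm across up to 90 mm, white cap 38 mm across from 112 to 150 mm; starts standing in front of the pegs. Origin: centre of its underside, z up. 0.3 kg.
- bottle1: Capped amber glass bottle, 150 mm high, body 58 mm across up to 90 mm, white cap 38 mm across from 112 to 150 mm; starts standing in front of the pegs. Origin: centre of its underside, z up. 0.3 kg.
- tray: Shallow steel tray, 110 mm (x) by 170 mm (y) outside, rim 18 mm high, walls and floor about 4 to 5 mm. Origin: centre of its underside. Fixed; its place varies.
- tub: Open clear plastic discard tub, 200 mm (x) by 170 mm (y) outside, 120 mm high, walls 4 mm. Origin: centre of its underside. Fixed; its place and yaw vary.
- block: Bystander: low pink tube block 50 x 85 x 36 mm, between the carriers and the tub. Origin: centre of its underside.
- timer: Bystander: white timer 55 x 50 x 22 mm, flat on the bench, near the robot.
- tape: Bystander: roll of yellow tape, 84 mm across, 22 mm high, lying beyond the carriers.
- beaker: Bystander: glass beaker 72 mm across, 90 mm high, behind the stand.
- tipbox: Bystander: orange box with clear lid 85 x 125 x 77 mm, beyond the carriers.
- jar: Bystander: clear jar with pink lid, 106 mm across, 115 mm high, at the right.
There are look-alikes about, which are no part of the job. Leave any yellow look-alike of the carrier_f alone.

How it is judged:
On the way, in this order (a step that is already met when the one before it is completed fails the run):
1. both bottles stand upright on the tray (x of bottle0 in the frame of tray between -0.04 and 0.04 m and y of bottle0 in the frame of tray between -0.07 and 0.07 m and z of bottle0 in the frame of tray between -0.003 and 0.015 m and angle between each of bottle0, bottle1's own z axis and vertical below 0.12 rad and x of bottle1 in the frame of tray between -0.04 and 0.04 m and y of bottle1 in the frame of tray between -0.07 and 0.07 m and z of bottle1 in the frame of tray between -0.003 and 0.015 m), for 0.2 s.
2. every sound carrier hangs on a peg (((x of carrier_a_eye in the frame of peg0 between -0.045 and 0.045 m and y of carrier_a_eye in the frame of peg0 between -0.016 and 0.016 m and z of carrier_a_eye in the frame of peg0 between -0.032 and 0.008 m) or (x of carrier_a_eye in the frame of peg1 between -0.045 and 0.045 m and y of carrier_a_eye in the frame of peg1 between -0.016 and 0.016 m and z of carrier_a_eye in the frame of peg1 between -0.032 and 0.008 m) or (x of carrier_a_eye in the frame of peg2 between -0.045 and 0.045 m and y of carrier_a_eye in the frame of peg2 between -0.016 and 0.016 m and z of carrier_a_eye in the frame of peg2 between -0.032 and 0.008 m)) and ((x of carrier_b_eye in the frame of peg0 between -0.045 and 0.045 m and y of carrier_b_eye in the frame of peg0 between -0.016 and 0.016 m and z of carrier_b_eye in the frame of peg0 between -0.032 and 0.008 m) or (x of carrier_b_eye in the frame of peg1 between -0.045 and 0.045 m and y of carrier_b_eye in the frame of peg1 between -0.016 and 0.016 m and z of carrier_b_eye in the frame of peg1 between -0.032 and 0.008 m) or (x of carrier_b_eye in the frame of peg2 between -0.045 and 0.045 m and y of carrier_b_eye in the frame of peg2 between -0.016 and 0.016 m and z of carrier_b_eye in the frame of peg2 between -0.032 and 0.008 m)) and ((x of carrier_f_eye in the frame of peg0 between -0.045 and 0.045 m and y of carrier_f_eye in the frame of peg0 between -0.016 and 0.016 m and z of carrier_f_eye in the frame of peg0 between -0.032 and 0.008 m) or (x of carrier_f_eye in the frame of peg1 between -0.045 and 0.045 m and y of carrier_f_eye in the frame of peg1 between -0.016 and 0.016 m and z of carrier_f_eye in the frame of peg1 between -0.032 and 0.008 m) or (x of carrier_f_eye in the frame of peg2 between -0.045 and 0.045 m and y of carrier_f_eye in the frame of peg2 between -0.016 and 0.016 m and z of carrier_f_eye in the frame of peg2 between -0.032 and 0.008 m))), for 0.2 s.
At the end, for the whole second after the job is handed in: Bottles upright (7 deg) on the tray's floor; every sound carrier hangs at rest with a peg through its eye; every damaged one lies in the tub (origin inside its walls and below 118 mm); no bystander was moved 6 cm (all of step 1 and all of step 2 and x of carrier_c in the frame of tub between -0.096 and 0.096 m and y of carrier_c in the frame of tub between -0.081 and 0.081 m and z of carrier_c in the frame of tub between 0 and 0.118 m and x of carrier_d in the frame of tub between -0.096 and 0.096 m and y of carrier_d in the frame of tub between -0.081 and 0.081 m and z of carrier_d in the frame of tub between 0 and 0.118 m and x of carrier_e in the frame of tub between -0.096 and 0.096 m and y of carrier_e in the frame of tub between -0.081 and 0.081 m and z of carrier_e in the frame of tub between 0 and 0.118 m and linear speed of each of carrier_a, carrier_b, carrier_f, carrier_c, carrier_d, carrier_e, bottle0, bottle1 below 0.03 m/s); the robot touches nothing.
It fails at once if a bystander is moved 6 cm or more (distance of any of block, timer, tape, beaker, tipbox, jar from where it was at the start of the episode above 0.06 m).
It fails at once if a sound carrier is hung before both bottles are on the tray ((((x of carrier_a_eye in the frame of peg0 between -0.045 and 0.045 m and y of carrier_a_eye in the frame of peg0 between -0.016 and 0.016 m and z of carrier_a_eye in the frame of peg0 between -0.032 and 0.008 m) or (x of carrier_a_eye in the frame of peg1 between -0.045 and 0.045 m and y of carrier_a_eye in the frame of peg1 between -0.016 and 0.016 m and z of carrier_a_eye in the frame of peg1 between -0.032 and 0.008 m) or (x of carrier_a_eye in the frame of peg2 between -0.045 and 0.045 m and y of carrier_a_eye in the frame of peg2 between -0.016 and 0.016 m and z of carrier_a_eye in the frame of peg2 between -0.032 and 0.008 m)) or ((x of carrier_b_eye in the frame of peg0 between -0.045 and 0.045 m and y of carrier_b_eye in the frame of peg0 between -0.016 and 0.016 m and z of carrier_b_eye in the frame of peg0 between -0.032 and 0.008 m) or (x of carrier_b_eye in the frame of peg1 between -0.045 and 0.045 m and y of carrier_b_eye in the frame of peg1 between -0.016 and 0.016 m and z of carrier_b_eye in the frame of peg1 between -0.032 and 0.008 m) or (x of carrier_b_eye in the frame of peg2 between -0.045 and 0.045 m and y of carrier_b_eye in the frame of peg2 between -0.016 and 0.016 m and z of carrier_b_eye in the frame of peg2 between -0.032 and 0.008 m)) or ((x of carrier_f_eye in the frame of peg0 between -0.045 and 0.045 m and y of carrier_f_eye in the frame of peg0 between -0.016 and 0.016 m and z of carrier_f_eye in the frame of peg0 between -0.032 and 0.008 m) or (x of carrier_f_eye in the frame of peg1 between -0.045 and 0.045 m and y of carrier_f_eye in the frame of peg1 between -0.016 and 0.016 m and z of carrier_f_eye in the frame of peg1 between -0.032 and 0.008 m) or (x of carrier_f_eye in the frame of peg2 between -0.045 and 0.045 m and y of carrier_f_eye in the frame of peg2 between -0.016 and 0.016 m and z of carrier_f_eye in the frame of peg2 between -0.032 and 0.008 m))) and horizontal distance between any of bottle0, bottle1 and tray above 0.13 m).
It fails at once if a bottle is knocked over (angle between any of bottle0, bottle1's own z axis and vertical above 0.7 rad).
Of carrier_a, carrier_b, carrier_f, carrier_c, carrier_d, carrier_e only 4 to 6 are there at a start; the rules pass over those that are not, and their reading is None.
At some moment in a run one of carrier_a, carrier_b, carrier_f, carrier_c, carrier_d, carrier_e may be knocked a few centimetres aside while the robot is not near it.
It also fails if it takes over 210 s, if anything falls off the work surface, if the arm or the gripper's body presses on something with over 40 N, if the wrist force passes 120 N, or if a joint passes its speed limit or range.

## Working session

There is one attempt and no reset: what is moved stays moved. The work goes in short steps, Python scripts to look and compute and a tool call to move; the robot and the scene stay as the last step left them, time stands still between calls to the robot, and variables do not carry over. Pictures are saved under pics/ and viewed, at most 14 in all, crops included, and the job is handed in when it is done.

Besides the shell and the picture viewer there is one more tool, called after "Call:" by a JSON object that holds its "method" and its "body". apply_moves: Moves the arm, as the interface text tells. Its arguments: {"type":"object","properties":{"xyz":{"type":"array","items":{"type":"array","items":{"type":"number","minimum":-1,"maximum":1}}},"rot":{"type":"array","items":{"type":"array","items":{"type":"number","minimum":-1,"maximum":1}}},"hand":{"type":"array","items":{"type":"number"}},"force":{"type":"number"}},"required":["xyz","rot","hand"]}

```bash
mkdir -p pics; ls
cat > h.py <<'E'
import numpy as np, cv2
from scipy.spatial.transform import Rotation as R
from rig import status, get_image, job, manip
def q2R(q): return R.from_quat([q[1],q[2],q[3],q[0]]).as_matrix()
def grab(n,f=None):
    s=status.get_state(); im=get_image(n)
    im['f']=240/np.tan(np.radians(im['fovy'])/2)
    if 'tool_from_camera' in im:
        T=np.eye(4);T[:3,:3]=q2R(s['ee_rot']);T[:3,3]=s['position'];T=T@np.array(im['tool_from_camera'])
        im['R'],im['o'],im['fish']=T[:3,:3],T[:3,3],1
    else: im['R'],im['o'],im['fish']=q2R(im['orientation']),np.array(im['origin']),0
    if f: cv2.imwrite('pics/'+f,im['pixels'][:,:,::-1])
    return im
def ray(im,u,v):
    x,y=(u-im['cx'])/im['f'],(v-im['cy'])/im['f']
    if im['fish']:
        r=np.hypot(x,y)+1e-12; d=np.array([x/r*np.sin(r),y/r*np.sin(r),np.cos(r)])
    else: d=np.array([x,y,1.])
    return im['R']@d
def onz(im,u,v,z):
    d=ray(im,u,v); return (im['o']+d*(z-im['o'][2])/d[2]).round(4)
def proj(im,p):
    c=im['R'].T@(np.array(p,float)-im['o'])
    if im['fish']:
        r=np.hypot(c[0],c[1])+1e-12;t=np.arctan2(r,c[2]);x,y=c[0]/r*t,c[1]/r*t
    else: x,y=c[0]/c[2],c[1]/c[2]
    return np.array([im['cx']+im['f']*x,im['cy']+im['f']*y]).round(1)
E
python3 - <<'E'
from h import *
for n in('scene','top'):
    im=grab(n,n+'0.png');print(n,im['f'],im['o'],im['R'].round(3).tolist())
im=grab('wrist','wrist0.png');print(im['f'],im['o'],im['cx'],im['cy'],im['R'].round(2).tolist())
print(status.get_state(), manip.tcp_to_grasp)
E
```

```text
pics
scene 569.5219699460424 [1.47712928 0.21938651 1.19953259] [[-0.254, 0.717, -0.649], [0.967, 0.193, -0.165], [0.007, -0.67, -0.743]]
top 570.3805931993488 [ 0.43884562 -0.01670975  1.38120597] [[-0.007, -0.997, 0.078], [-1.0, 0.008, 0.012], [-0.012, -0.078, -0.997]]
371.64829954431775 [ 0.3128003  -0.48953769  0.37436016] 318.00616807529184 240.61458080965232 [[0.42, -0.86, -0.29], [-0.91, -0.4, -0.13], [-0.0, 0.31, -0.95]]
{'clock': 0.15, 'qpos': array([-1.26201812e+00,  2.76484727e-01,  1.50583842e+00,  2.59153732e-05,
        1.36066885e+00, -1.21008680e-01]), 'qd': array([ 5.16514007e-04, -1.40409948e-03, -3.92732058e-03, -6.96873505e-05,
        1.95781565e-03, -3.70785365e-04]), 'effort': array([ 1.55557809e-03, -4.17143440e+01, -2.46032095e+01, -8.13828365e-05,
        7.57766917e-03,  2.10638666e-05]), 'position': array([ 0.239473  , -0.52234522,  0.23062   ]), 'ee_rot': array([-6.97778316e-04,  9.76999461e-01,  2.13240623e-01, -5.29770841e-05]), 'contact_force': array([-0.62312166, -0.49342325, -0.02073597]), 'moment': array([ 0.05013432, -0.03057575,  0.02520498]), 'gripper_force': 0.0, 'width': 0.08529055420858718} 0.0187
```

View pics/top0.png

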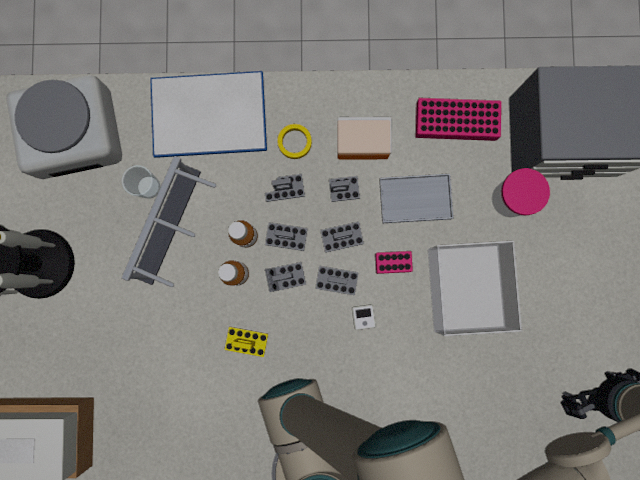

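View pics/scene0.png

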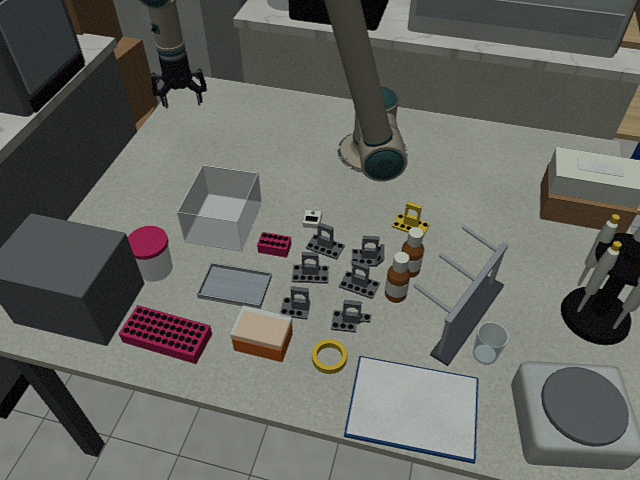

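Top view: six grey carriers at about (285,187), (344,188), (287,236), (342,236), (285,277) and (337,280). The yellow look-alike is at (246,342), bottles at (241,235) and (233,272), the stand at (165,220), the tray at (416,198) and the tub at (475,288). I'll enlarge the carriers to classify them, and measure in the same step.

```bash
cat > m.py <<'E'
from h import *
t=grab('top');px=t['pixels'];s=grab('scene')
a=cv2.resize(px[165:300,255:375],None,fx=3.3,fy=3.3,interpolation=2)
b=cv2.resize(s['pixels'][215:340,270:390],None,fx=3.3,fy=3.3,interpolation=2)
b=cv2.resize(b,(396,a.shape[0])) if b.shape[0]!=a.shape[0] else b
cv2.imwrite('pics/crop1.png',np.hstack([a,b])[:,:,::-1])
hsv=cv2.cvtColor(px,cv2.COLOR_RGB2HSV)
g=((hsv[...,2]<115)&(hsv[...,1]<70)).astype(np.uint8)
g=cv2.morphologyEx(g,cv2.MORPH_CLOSE,np.ones((3,3)))
for c in cv2.findContours(g,0,2)[0]:
    if 150<cv2.contourArea(c)<5000:
        r=cv2.minAreaRect(c)
        if not(110<r[0][0]<470 and 150<r[0][1]<350): continue
        P=[onz(t,u,v,.008)[:2] for u,v in cv2.boxPoints(r)]
        print('dark',np.round(r[0]),cv2.contourArea(c),'ctr',np.mean(P,0).round(3),'sides',np.linalg.norm(P[1]-P[0]).round(3),np.linalg.norm(P[2]-P[1]).round(3),'dir',np.degrees(np.arctan2(*(P[1]-P[0])[::-1])).round(1))
w=((hsv[...,2]>150)&(hsv[...,1]<40)).astype(np.uint8)
for c in cv2.findContours(w,0,2)[0]:
    m=cv2.moments(c)
    if m['m00']>80:
        u,v=m['m10']/m['m00'],m['m01']/m['m00']
        if 200<u<270 and 215<v<300: print('cap',u,v,onz(t,u,v,.15))
E
python3 m.py
```

```text
dark [141. 277.] 152.5 ctr [0.463 0.429] sides 0.026 0.065 dir -9.0
dark [337. 280.] 820.0 ctr [ 0.452 -0.043] sides 0.056 0.095 dir -10.4
dark [285. 277.] 802.5 ctr [0.461 0.082] sides 0.091 0.057 dir -78.3
dark [286. 236.] 820.0 ctr [0.558 0.079] sides 0.057 0.095 dir -9.2
dark [341. 236.] 835.0 ctr [ 0.557 -0.055] sides 0.097 0.057 dir -77.9
dark [155. 248.] 1179.5 ctr [0.533 0.396] sides 0.122 0.064 dir -22.7
dark [344. 189.] 597.0 ctr [ 0.673 -0.062] sides 0.071 0.056 dir -84.1
dark [284. 187.] 691.5 ctr [0.678 0.084] sides 0.095 0.058 dir -82.6
dark [176. 199.] 1163.0 ctr [0.652 0.347] sides 0.122 0.064 dir -22.7
dark [142. 183.] 670.5 ctr [0.691 0.431] sides 0.064 0.093 dir -32.8
dark [188. 169.] 153.5 ctr [0.726 0.318] sides 0.024 0.061 dir -25.8
cap 226.0934656741108 271.7452440033085 [0.4701 0.1988 0.15  ]
cap 236.12892281594569 229.39779474130617 [0.5619 0.1775 0.15  ]
```

View pics/crop1.png

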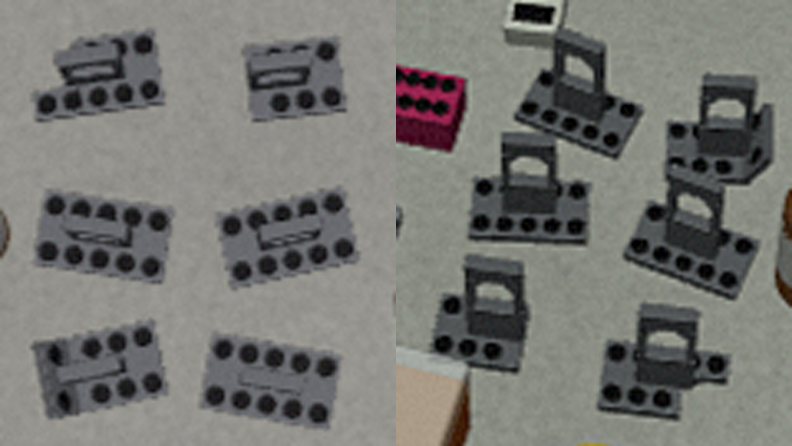

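The enlarged crop settles which carriers are which. In top-view pixels:
- **Damaged:** (284,187) has a corner missing, (344,189) is snapped short, and (285,277) has its +y end bent up.
- **Sound:** (286,236), (341,236) and (337,280) have full flat plates.
- **Not ours:** the yellow one at (246,342) stays where it is.

Next I'll measure the stand, tray and tub.

```bash
cat > m2.py <<'E'
from h import *
t=grab('top');s=grab('scene')
a=cv2.resize(t['pixels'][145:305,115:235],None,fx=3.5,fy=3.5,interpolation=2)
b=cv2.resize(s['pixels'][205:365,400:520],None,fx=3.5,fy=3.5,interpolation=2)
cv2.imwrite('pics/stand1.png',np.hstack([a,b])[:,:,::-1])
for n,z,P in (('tray',.018,[(380,178),(450,175),(452.5,218),(383,222.5)]),('tub',.12,[(429,245),(513,241),(520.5,332),(436,334.5)])):
    Q=np.array([onz(t,u,v,z) for u,v in P]);print(n,Q.mean(0),Q.tolist())
for u,v in((213,185),(193,235),(172,285)): print('tip',onz(t,u,v,.171))
E
python3 m2.py
```

```text
tray [ 0.646625 -0.2359    0.018   ] [[0.6969, -0.1493, 0.018], [0.7026, -0.3181, 0.018], [0.5982, -0.3214, 0.018], [0.5888, -0.1548, 0.018]]
tub [ 0.431575 -0.343075  0.12    ] [[0.5267, -0.2453, 0.12], [0.5341, -0.4306, 0.12], [0.3349, -0.4402, 0.12], [0.3306, -0.2562, 0.12]]
tip [0.6561 0.2244 0.171 ]
tip [0.5485 0.2664 0.171 ]
tip [0.4423 0.31   0.171 ]
```

View pics/stand1.png

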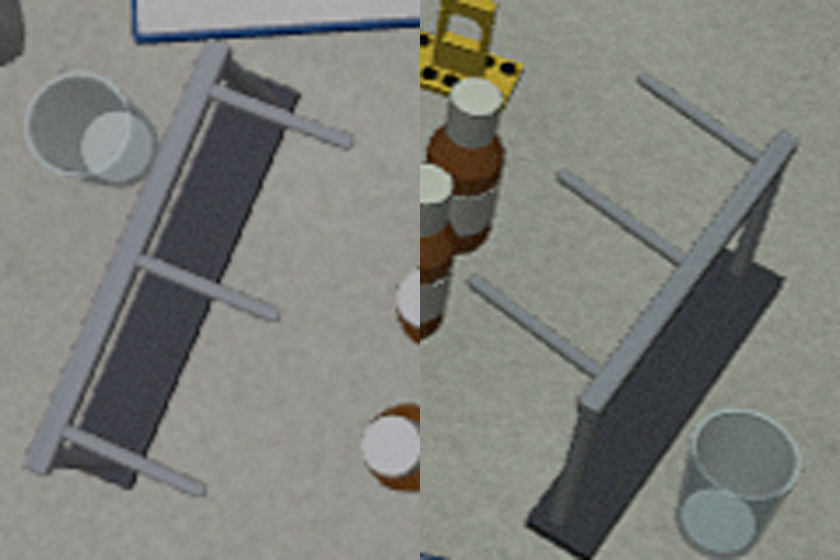

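Top-view peg tips are at about (215,185), (194,235) and (173,285); in the scene view they are at (463,227), (440,255) and (415,286). I'll triangulate those and write a small planner that converts waypoints into move rows.

```bash
cat > plan.py <<'E'
from h import *
# waypoints (x,y,z,psi_deg,step_m); prints rows in move units from the measured (or given) pose
def psi_now(s):
    x=q2R(s['ee_rot'])[:,0]; return np.degrees(np.arctan2(x[1],x[0]))
def plan(wps,start=None):
    s=status.get_state()
    p,a=(np.array(s['position']),psi_now(s)) if start is None else (np.array(start[:3],float),start[3])
    rows=[]
    for w in wps:
        q,b=np.array(w[:3]),w[3]; st=w[4] if len(w)>4 else .055
        n=int(max(1,np.ceil(np.linalg.norm(q-p)/st-1e-3),np.ceil(abs(b-a)/9.5-1e-3)))
        for i in range(n):
            k=n-i; c=np.cos(np.radians(a)); si=np.sin(np.radians(a)); d=(q-p)/k
            t=np.round(np.array([c*d[0]+si*d[1],si*d[0]-c*d[1],-d[2]])/.3,3)
            r=np.round(-(b-a)/k/60,3); rows.append((t.tolist(),r))
            t=t*.3; p=p+np.array([c*t[0]+si*t[1],si*t[0]-c*t[1],-t[2]]); a-=r*60
        print('--',w,n)
    for i in range(0,len(rows),8):
        ch=rows[i:i+8]; print(str([r[0] for r in ch]).replace(' ',''),str([[0,0,r[1]] for r in ch]).replace(' ',''),len(ch))
    print('end',p.round(4),round(a,2))
E
cat > tri.py <<'E'
from h import *
def tri(ims,uvs):
    A=np.zeros((3,3));b=np.zeros(3)
    for im,(u,v) in zip(ims,uvs):
        d=ray(im,u,v);d/=np.linalg.norm(d);M=np.eye(3)-np.outer(d,d);A+=M;b+=M@im['o']
    return np.linalg.solve(A,b).round(4)
E
python3 - <<'E'
from tri import *; from plan import plan
t=grab('top');s=grab('scene')
T=[tri((t,s),x) for x in (((215,185.3),(462.9,227.3)),((194.1,234.7),(440.3,255)),((173,284.7),(414.9,285.6)))]
# far-end order may be crossed: scene tip nearest camera is +x
T2=[tri((t,s),x) for x in (((215,185.3),(414.9,285.6)),((194.1,234.7),(440.3,255)),((173,284.7),(462.9,227.3)))]
print(T,T2)
for u,v in((215,185.3),(194.1,234.7),(173,284.7)): print(onz(t,u,v,.171))
for u,v in((179.8,170.5),(155,219.6),(133.5,268.3)): print('root',onz(t,u,v,.155))
print(onz(s,415.7,232.7,.15))
plan([(.43,-.1,.25,0),(.47,.199,.24,0),(.47,.199,.112,0,.04)])
E
```

```text
[array([0.6233, 0.2422, 0.3328]), array([0.5494, 0.2655, 0.167 ]), array([ 0.466 ,  0.2889, -0.0265])] [array([0.6561, 0.2211, 0.1666]), array([0.5494, 0.2655, 0.167 ]), array([0.4429, 0.3093, 0.1666])]
[0.6554 0.2201 0.171 ]
[0.5491 0.264  0.171 ]
[0.4429 0.3079 0.171 ]
root [0.6916 0.3005 0.155 ]
root [0.5842 0.3532 0.155 ]
root [0.4789 0.3981 0.155 ]
[0.4761 0.1978 0.15  ]
-- (0.43, -0.1, 0.25, 0) 9
-- (0.47, 0.199, 0.24, 0) 6
-- (0.47, 0.199, 0.112, 0, 0.04) 4
[[0.129,-0.113,-0.007],[0.124,-0.119,-0.007],[0.118,-0.125,-0.007],[0.112,-0.13,-0.007],[0.105,-0.136,-0.007],[0.099,-0.14,-0.007],[0.092,-0.145,-0.007],[0.085,-0.149,-0.007]] [[0,0,np.float64(0.046)],[0,0,np.float64(0.046)],[0,0,np.float64(0.045)],[0,0,np.float64(0.046)],[0,0,np.float64(0.045)],[0,0,np.float64(0.046)],[0,0,np.float64(0.045)],[0,0,np.float64(0.046)]] 8
[[0.078,-0.153,-0.006],[0.022,-0.166,0.005],[0.022,-0.166,0.006],[0.023,-0.166,0.005],[0.022,-0.166,0.006],[0.023,-0.166,0.005],[0.022,-0.167,0.006],[0.0,0.0,0.107]] [[0,0,np.float64(0.045)],[0,0,np.float64(0.0)],[0,0,np.float64(0.0)],[0,0,np.float64(0.0)],[0,0,np.float64(0.0)],[0,0,np.float64(0.0)],[0,0,np.float64(0.0)],[0,0,np.float64(0.0)]] 8
[[0.0,0.0,0.107],[0.0,0.0,0.106],[0.0,0.0,0.107]] [[0,0,np.float64(0.0)],[0,0,np.float64(0.0)],[0,0,np.float64(0.0)]] 3
end [0.4699 0.1991 0.1119] 0.03
```

Call:
{"method": "apply_moves", "body": {"xyz": [[0.129, -0.113, -0.007], [0.124, -0.119, -0.007], [0.118, -0.125, -0.007], [0.112, -0.13, -0.007], [0.105, -0.136, -0.007], [0.099, -0.14, -0.007], [0.092, -0.145, -0.007], [0.085, -0.149, -0.007]], "rot": [[0, 0, 0.046], [0, 0, 0.046], [0, 0, 0.045], [0, 0, 0.046], [0, 0, 0.045], [0, 0, 0.046], [0, 0, 0.045], [0, 0, 0.046]], "hand": [1, 1, 1, 1, 1, 1, 1, 1], "force": 40}}

```text
clock: 1.45
position: [0.4092, -0.1455, 0.2485]
ee_rot: [0.0, 1.0, 0.023, 0.001]
contact_force: [0.2, -0.8, -0.0]
width: 0.0859
gripper_force: 0.0
```

Call:
{"method": "apply_moves", "body": {"xyz": [[0.078, -0.153, -0.006], [0.022, -0.166, 0.005], [0.022, -0.166, 0.006], [0.023, -0.166, 0.005], [0.022, -0.166, 0.006], [0.023, -0.166, 0.005], [0.022, -0.167, 0.006], [0, 0, 0]], "rot": [[0, 0, 0.045], [0, 0, 0], [0, 0, 0], [0, 0, 0], [0, 0, 0], [0, 0, 0], [0, 0, 0], [0, 0, 0]], "hand": [1, 1, 1, 1, 1, 1, 1, 1]}}

```text
clock: 2.45
position: [0.47, 0.2021, 0.2397]
ee_rot: [-0.0, 1.0, 0.003, -0.0]
contact_force: [-0.2, -1.1, -0.3]
width: 0.0854
gripper_force: 0.0
```

```bash
cat > cap.py <<'E'
from plan import *
def caps():
    w=grab('wrist');hsv=cv2.cvtColor(w['pixels'],cv2.COLOR_RGB2HSV)
    m=((hsv[...,2]>150)&(hsv[...,1]<40)).astype(np.uint8); out=[]
    for c in cv2.findContours(m,0,2)[0]:
        if cv2.contourArea(c)>200:
            (u,v),r=cv2.minEnclosingCircle(c); out.append((u,v,r,onz(w,u,v,.15)))
    cv2.imwrite('pics/w1.png',w['pixels'][:,:,::-1]); return out
if __name__=='__main__':
    for o in caps(): print(o)
    s=status.get_state();print(s['position'],psi_now(s))
E
python3 cap.py
```

```text
(10.362069129943848, 463.0, 19.06243133544922, array([0.1065, 0.6785, 0.15  ]))
(500.5, 452.82073974609375, 31.489837646484375, array([0.2336, 0.0042, 0.15  ]))
(143.49961853027344, 457.95257568359375, 33.06403350830078, array([0.224 , 0.3898, 0.15  ]))
(90.49925994873047, 160.86550903320312, 68.67318725585938, array([0.5324, 0.3647, 0.15  ]))
(138.5, 38.5, 50.383628845214844, array([0.614 , 0.3216, 0.15  ]))
(327.8192443847656, 239.5, 389.0447082519531, array([0.474 , 0.1953, 0.15  ]))
[0.46971093 0.20014497 0.2396921 ] 0.20633619499630357
```

View pics/w1.png

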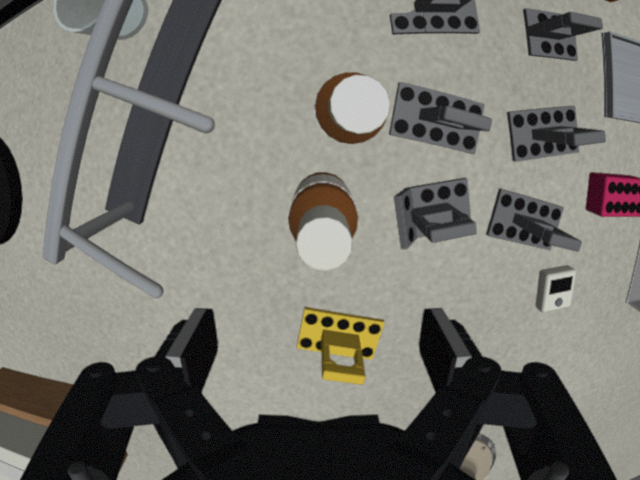

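Wrist view: bottle cap tops are at (324,243) and (360,103), and the second peg's tip is at about (160,292).

Run:
```python
from plan import *
w=grab('wrist')
for u,v in((324,243),(360,103)): print(onz(w,u,v,.15))
t=grab('top')
print(proj(w,(.4429,.3085,.169)),proj(w,(.5492,.265,.169)),proj(w,[.470,.199,.15]),proj(t,[.47,.199,.15]))
```

```text
[0.4712 0.1957 0.15  ]
[0.5624 0.174  0.15  ]
[159.  290.4] [206.7 126.6] [319.  244.7] [226.  271.8]
```

Call:
{"method": "apply_moves", "body": {"xyz": [[0.004, 0.01, 0.1], [0, 0, 0.1], [0, 0, 0.1], [0, 0, 0.1], [0, 0, 0], [0, 0, 0], [0, 0, 0], [0, 0, 0]], "rot": [[0, 0, 0], [0, 0, 0], [0, 0, 0], [0, 0, 0], [0, 0, 0], [0, 0, 0], [0, 0, 0], [0, 0, 0]], "hand": [1, 1, 1, 1, -1, -1, -1, -1], "force": 40}}

```text
clock: 3.6
position: [0.4724, 0.1964, 0.1217]
ee_rot: [-0.0, 1.0, 0.0, 0.002]
contact_force: [0.2, -0.1, 7.1]
width: 0.0369
gripper_force: 40.4
```

Call:
{"method": "apply_moves", "body": {"xyz": [[0, 0, 0], [0, 0, 0], [0, 0, 0], [0, 0, -0.08], [0, 0, -0.12], [0, 0, -0.12], [0, 0, -0.12], [0, 0, 0]], "rot": [[0, 0, 0], [0, 0, 0], [0, 0, 0], [0, 0, 0], [0, 0, 0], [0, 0, 0], [0, 0, 0], [0, 0, 0]], "hand": [-1, -1, -1, -1, -1, -1, -1, -1]}}

```text
clock: 4.6
position: [0.4726, 0.1965, 0.2544]
ee_rot: [-0.001, 1.0, 0.0, 0.003]
contact_force: [0.1, 1.3, -3.2]
width: 0.0366
gripper_force: 41.2
```

```bash
sed -i 's/r=np.round(-(b-a)\/k\/60,3)/r=float(np.round(-(b-a)\/k\/60,3))/' plan.py
python3 - <<'E'
from plan import *
s=status.get_state();print(s['position'],s['width'],s['gripper_force'],s['contact_force'])
c=np.array([.6466,-.2359]);yv=np.array([np.cos(np.radians(92.6)),np.sin(np.radians(92.6))])
print(c-.037*yv,c+.037*yv)
z=s['position'][2]
x,y=c-.037*yv
plan([(.56,.03,.26,0),(x,y,.25,0),(x,y,.165,0,.04)])
E
```

```text
[0.47259446 0.19651515 0.25442682] 0.036616532518968854 41.17799699306488 [ 0.10588597  1.34989811 -3.24126038]
[ 0.64827843 -0.27286191] [ 0.64492157 -0.19893809]
-- (0.56, 0.03, 0.26, 0) 4
-- (np.float64(0.6482784305607824), np.float64(-0.27286191108225644), 0.25, 0) 6
-- (np.float64(0.6482784305607824), np.float64(-0.27286191108225644), 0.165, 0, 0.04) 3
[[0.073,0.139,-0.005],[0.073,0.139,-0.005],[0.072,0.139,-0.004],[0.073,0.138,-0.005],[0.049,0.168,0.006],[0.049,0.168,0.006],[0.049,0.168,0.005],[0.049,0.169,0.006]] [[0,0,0.0],[0,0,0.0],[0,0,0.0],[0,0,0.001],[0,0,-0.0],[0,0,-0.0],[0,0,-0.0],[0,0,-0.0]] 8
[[0.049,0.168,0.005],[0.049,0.169,0.006],[0.0,-0.0,0.094],[0.0,-0.0,0.095],[0.0,-0.0,0.094]] [[0,0,-0.0],[0,0,-0.0],[0,0,-0.0],[0,0,-0.0],[0,0,-0.0]] 5
end [ 0.6481 -0.2729  0.165 ] -0.02
```

Call:
{"method": "apply_moves", "body": {"xyz": [[0.073, 0.139, -0.005], [0.073, 0.139, -0.005], [0.073, 0.139, -0.005], [0.073, 0.138, -0.005], [0.049, 0.168, 0.006], [0.049, 0.168, 0.006], [0.049, 0.168, 0.006], [0.049, 0.168, 0.006]], "rot": [[0, 0, 0], [0, 0, 0], [0, 0, 0], [0, 0, 0], [0, 0, 0], [0, 0, 0], [0, 0, 0], [0, 0, 0]], "hand": [-1, -1, -1, -1, -1, -1, -1, -1]}}

```text
clock: 5.6
position: [0.6169, -0.1732, 0.248]
ee_rot: [-0.001, 1.0, 0.0, -0.002]
contact_force: [0.6, 0.4, -2.3]
width: 0.0372
gripper_force: 41.4
```

Call:
{"method": "apply_moves", "body": {"xyz": [[0.049, 0.168, 0.006], [0.049, 0.169, 0.006], [0, 0, 0.094], [0, 0, 0.094], [0, 0, 0.094], [0, 0, 0.06], [0, 0, 0.03], [0, 0, 0]], "rot": [[0, 0, 0], [0, 0, 0], [0, 0, 0], [0, 0, 0], [0, 0, 0], [0, 0, 0], [0, 0, 0], [0, 0, 0]], "hand": [-1, -1, -1, -1, -1, -1, -1, -1]}}

```text
clock: 6.6
position: [0.6469, -0.2728, 0.1349]
ee_rot: [-0.0, 1.0, 0.0, -0.001]
contact_force: [0.1, 0.0, -3.5]
width: 0.0372
gripper_force: 41.7
```

Run:
```python
from plan import *
s=status.get_state();print(s['position'],s['width'],s['gripper_force'],s['contact_force'],psi_now(s))
```

```text
[ 0.64692206 -0.27282529  0.13493003] 0.037248307627562906 41.6962730884552 [ 0.13472704  0.01397784 -3.54084007] 0.03467535906109892
```

Call:
{"method": "apply_moves", "body": {"xyz": [[0, 0, 0.01], [0, 0, 0.01], [0, 0, 0.006], [0, 0, 0], [0, 0, 0], [0, 0, 0]], "rot": [[0, 0, 0], [0, 0, 0], [0, 0, 0], [0, 0, 0], [0, 0, 0], [0, 0, 0]], "hand": [-1, -1, -1, -1, -1, -1]}}

```text
clock: 7.35
position: [0.6472, -0.2731, 0.1279]
ee_rot: [0.0, 1.0, 0.0, 0.0]
contact_force: [-0.1, 0.0, -2.1]
width: 0.0373
gripper_force: 41.7
```

Call:
{"method": "apply_moves", "body": {"xyz": [[0, 0, 0], [0, 0, 0], [0, 0, 0], [0, 0, -0.05], [0, 0, -0.1], [0, 0, -0.15], [0, 0, -0.12], [0, 0, 0]], "rot": [[0, 0, 0], [0, 0, 0], [0, 0, 0], [0, 0, 0], [0, 0, 0], [0, 0, 0], [0, 0, 0], [0, 0, 0]], "hand": [0.3, 0.3, 0.3, 0.3, 0.3, 0.3, 0.3, 0.3]}}

```text
clock: 8.35
position: [0.649, -0.274, 0.2594]
ee_rot: [0.002, 1.0, 0.0, 0.004]
contact_force: [-0.6, 0.1, -0.0]
width: 0.0552
gripper_force: 0.0
```

Run:
```python
from plan import *
s=status.get_state();print(s['position'],s['width'],s['contact_force'])
plan([(.57,.0,.25,0),(.562,.175,.245,0),(.562,.175,.121,0,.04)])
```

```text
[ 0.64896059 -0.2739867   0.25935736] 0.05518280930183939 [-0.57507433  0.08919509 -0.02357995]
-- (0.57, 0.0, 0.25, 0) 6
-- (0.562, 0.175, 0.245, 0) 4
-- (0.562, 0.175, 0.121, 0, 0.04) 4
[[-0.044,-0.152,0.005],[-0.044,-0.152,0.005],[-0.044,-0.152,0.005],[-0.044,-0.152,0.005],[-0.043,-0.153,0.006],[-0.044,-0.152,0.005],[-0.007,-0.146,0.004],[-0.007,-0.146,0.004]] [[0,0,0.0],[0,0,0.0],[0,0,0.0],[0,0,0.0],[0,0,0.0],[0,0,0.001],[0,0,-0.0],[0,0,-0.0]] 8
[[-0.006,-0.146,0.004],[-0.007,-0.146,0.005],[0.0,0.0,0.103],[0.0,0.0,0.103],[0.0,0.0,0.104],[0.0,0.0,0.103]] [[0,0,-0.0],[0,0,-0.0],[0,0,-0.0],[0,0,-0.0],[0,0,-0.0],[0,0,-0.0]] 6
end [0.5619 0.1751 0.1211] -0.03
```

Call:
{"method": "apply_moves", "body": {"xyz": [[-0.044, -0.152, 0.005], [-0.044, -0.152, 0.005], [-0.044, -0.152, 0.005], [-0.044, -0.152, 0.005], [-0.044, -0.152, 0.005], [-0.044, -0.152, 0.006], [-0.007, -0.146, 0.004], [-0.007, -0.146, 0.004]], "rot": [[0, 0, 0], [0, 0, 0], [0, 0, 0], [0, 0, 0], [0, 0, 0], [0, 0, 0], [0, 0, 0], [0, 0, 0]], "hand": [1, 1, 1, 1, 1, 1, 1, 1]}}

```text
clock: 9.35
position: [0.5627, 0.0895, 0.2417]
ee_rot: [0.0, 1.0, 0.0, -0.0]
contact_force: [0.8, -0.5, -0.4]
width: 0.0854
gripper_force: 0.0
```

Call:
{"method": "apply_moves", "body": {"xyz": [[-0.006, -0.146, 0.004], [-0.007, -0.146, 0.005], [0, 0, 0.1], [0, 0, 0.1], [0, 0, 0.1], [0, 0, 0.105], [0, 0, 0], [0, 0, 0]], "rot": [[0, 0, 0], [0, 0, 0], [0, 0, 0], [0, 0, 0], [0, 0, 0], [0, 0, 0], [0, 0, 0], [0, 0, 0]], "hand": [1, 1, 1, 1, 1, 1, 1, -1]}}

```text
clock: 10.35
position: [0.5602, 0.1758, 0.1187]
ee_rot: [-0.0, 1.0, 0.0, 0.001]
contact_force: [0.5, -0.5, -0.1]
width: 0.0696
gripper_force: 0.0
```

Call:
{"method": "apply_moves", "body": {"xyz": [[0, 0, 0], [0, 0, 0], [0, 0, 0], [0, 0, 0], [0, 0, 0], [0, 0, 0]], "rot": [[0, 0, 0], [0, 0, 0], [0, 0, 0], [0, 0, 0], [0, 0, 0], [0, 0, 0]], "hand": [-1, -1, -1, -1, -1, -1]}}

```text
clock: 11.1
position: [0.5606, 0.1761, 0.1194]
ee_rot: [-0.0, 1.0, 0.0, 0.001]
contact_force: [0.6, 0.9, 6.0]
width: 0.0374
gripper_force: 40.3
```

Run:
```python
from plan import *
s=status.get_state();print(s['position'],s['width'],s['contact_force'])
z=s['position'][2]
plan([(.562,.175,z+.025,0),(.562,.175,z+.13,0),(.57,.0,z+.13,0),(.645,-.199,z+.125,0),(.645,-.199,z+.03,0,.04),(.645,-.199,z+.008,0,.012)])
```

```text
[0.56059256 0.17605031 0.11938797] 0.03738968118074585 [0.58519508 0.85900233 5.95792287]
-- (0.562, 0.175, np.float64(0.14438796640034685), 0) 1
-- (0.562, 0.175, np.float64(0.24938796640034686), 0) 2
-- (0.57, 0.0, np.float64(0.24938796640034686), 0) 4
-- (0.645, -0.199, np.float64(0.24438796640034685), 0) 4
-- (0.645, -0.199, np.float64(0.14938796640034685), 0, 0.04) 3
-- (0.645, -0.199, np.float64(0.12738796640034686), 0, 0.012) 2
[[0.005,0.004,-0.083],[-0.0,-0.0,-0.175],[-0.0,-0.0,-0.175],[0.007,0.146,-0.0],[0.006,0.146,-0.0],[0.007,0.145,-0.0],[0.006,0.146,-0.0],[0.062,0.166,0.004]] [[0,0,0.0],[0,0,0.0],[0,0,0.0],[0,0,0.0],[0,0,0.0],[0,0,0.0],[0,0,0.0],[0,0,0.0]] 8
[[0.063,0.166,0.004],[0.062,0.166,0.004],[0.063,0.165,0.004],[-0.0,0.0,0.106],[-0.0,0.0,0.105],[-0.0,0.0,0.106],[-0.0,0.0,0.037],[-0.0,0.0,0.036]] [[0,0,0.0],[0,0,0.0],[0,0,0.0],[0,0,0.0],[0,0,0.0],[0,0,0.0],[0,0,0.0],[0,0,0.0]] 8
end [ 0.6451 -0.1989  0.1275] 0.03
```

Call:
{"method": "apply_moves", "body": {"xyz": [[0.005, 0.004, -0.083], [0, 0, -0.175], [0, 0, -0.175], [0.007, 0.146, 0], [0.006, 0.146, 0], [0.007, 0.146, 0], [0.006, 0.146, 0], [0.062, 0.166, 0.004]], "rot": [[0, 0, 0], [0, 0, 0], [0, 0, 0], [0, 0, 0], [0, 0, 0], [0, 0, 0], [0, 0, 0], [0, 0, 0]], "hand": [-1, -1, -1, -1, -1, -1, -1, -1]}}

```text
clock: 12.1
position: [0.5862, -0.0513, 0.2461]
ee_rot: [-0.0, 1.0, 0.001, -0.001]
contact_force: [0.5, 0.3, -2.8]
width: 0.0372
gripper_force: 41.0
```

Call:
{"method": "apply_moves", "body": {"xyz": [[0.062, 0.166, 0.004], [0.062, 0.166, 0.004], [0.063, 0.165, 0.004], [0, 0, 0.105], [0, 0, 0.105], [0, 0, 0.1], [0, 0, 0.03], [0, 0, 0]], "rot": [[0, 0, 0], [0, 0, 0], [0, 0, 0], [0, 0, 0], [0, 0, 0], [0, 0, 0], [0, 0, 0], [0, 0, 0]], "hand": [-1, -1, -1, -1, -1, -1, -1, -1]}}

```text
clock: 13.1
position: [0.6435, -0.1994, 0.1404]
ee_rot: [-0.0, 1.0, 0.0, -0.001]
contact_force: [0.8, 0.0, -2.6]
width: 0.0372
gripper_force: 41.4
```

Run:
```python
from plan import *
s=status.get_state();print(s['position'],s['width'],s['contact_force'])
```

```text
[ 0.64347145 -0.19943962  0.14037791] 0.0372430881828051 [ 0.78350874  0.03120938 -2.61777514]
```

Call:
{"method": "apply_moves", "body": {"xyz": [[0, 0, 0.015], [0, 0, 0.015], [0, 0, 0.014], [0, 0, 0.007], [0, 0, 0], [0, 0, 0]], "rot": [[0, 0, 0], [0, 0, 0], [0, 0, 0], [0, 0, 0], [0, 0, 0], [0, 0, 0]], "hand": [-1, -1, -1, -1, -1, -1]}}

```text
clock: 13.85
position: [0.6439, -0.1996, 0.1258]
ee_rot: [0.0, 1.0, 0.0, 0.0]
contact_force: [0.6, 0.3, -3.9]
width: 0.037
gripper_force: 41.5
```

Call:
{"method": "apply_moves", "body": {"xyz": [[0, 0, 0], [0, 0, 0], [0, 0, 0], [0, 0, -0.05], [0, 0, -0.1], [0, 0, -0.15], [0, 0, -0.12], [0, 0, 0]], "rot": [[0, 0, 0], [0, 0, 0], [0, 0, 0], [0, 0, 0], [0, 0, 0], [0, 0, 0], [0, 0, 0], [0, 0, 0]], "hand": [0.3, 0.3, 0.3, 0.3, 0.3, 0.3, 0.3, 0.3]}}

```text
clock: 14.85
position: [0.6457, -0.2003, 0.2571]
ee_rot: [0.002, 1.0, 0.0, 0.004]
contact_force: [0.1, -0.2, 0.1]
width: 0.0555
gripper_force: 0.0
```

Run:
```python
from plan import *
plan([(.60,-.05,.27,0),(.60,.06,.27,0)])
```

```text
-- (0.6, -0.05, 0.27, 0) 3
-- (0.6, 0.06, 0.27, 0) 2
[[-0.051,-0.167,-0.014],[-0.051,-0.167,-0.014],[-0.05,-0.167,-0.015],[-0.0,-0.183,0.0],[-0.0,-0.184,0.0]] [[0,0,0.0],[0,0,0.0],[0,0,0.001],[0,0,-0.0],[0,0,-0.0]] 5
end [0.6001 0.0601 0.27  ] -0.03
```

Call:
{"method": "apply_moves", "body": {"xyz": [[-0.051, -0.167, -0.014], [-0.051, -0.167, -0.014], [-0.051, -0.167, -0.014], [-0.05, -0.183, 0], [-0.05, -0.183, 0], [0, 0, 0], [0, 0, 0]], "rot": [[0, 0, 0], [0, 0, 0], [0, 0, 0], [0, 0, 0.075], [0, 0, 0.075], [0, 0, 0], [0, 0, 0]], "hand": [1, 1, 1, 1, 1, 1, 1]}}

```text
clock: 15.72
position: [0.572, 0.0613, 0.2641]
ee_rot: [0.001, 0.997, -0.078, -0.0]
contact_force: [0.2, -0.1, -0.5]
width: 0.0853
gripper_force: 0.0
```

```bash
cat > car.py <<'E'
from plan import *
def dark(im,z=.008,lo=150,hi=30000):
    hsv=cv2.cvtColor(im['pixels'],cv2.COLOR_RGB2HSV)
    g=((hsv[...,2]<115)&(hsv[...,1]<70)).astype(np.uint8); g=cv2.morphologyEx(g,cv2.MORPH_CLOSE,np.ones((3,3)))
    for c in cv2.findContours(g,0,2)[0]:
        if lo<cv2.contourArea(c)<hi:
            r=cv2.minAreaRect(c); P=[onz(im,u,v,z)[:2] for u,v in cv2.boxPoints(r)]; m=np.mean(P,0)
            if .4<m[0]<.75 and -.13<m[1]<.15: print(np.round(r[0]),m.round(4),np.linalg.norm(P[1]-P[0]).round(3),np.linalg.norm(P[2]-P[1]).round(3),np.degrees(np.arctan2(*(P[1]-P[0])[::-1])).round(1))
if __name__=='__main__':
    s=status.get_state();print(s['position'],psi_now(s)); dark(grab('top','top2.png')); w=grab('wrist','w2.png')
    for n,p in dict(S1=(.558,.079),S2=(.557,-.055),S3=(.452,-.043),e=(.461,.082),c=(.673,-.062),d=(.678,.084)).items(): print(n,proj(w,(*p,.008)),proj(w,(*p,.088)))
E
python3 car.py
```

```text
[0.57203506 0.06125733 0.26410417] -8.906558423109939
[337. 280.] [ 0.4509 -0.0422] 0.054 0.094 -10.3
[341. 236.] [ 0.5569 -0.055 ] 0.097 0.057 -77.9
[344. 189.] [ 0.6732 -0.0617] 0.071 0.055 -84.1
S1 [303.1 210.6] [299.7 231.7]
S2 [421.4 194.1] [444.1 211.2]
S3 [417.6 280.3] [436.3 312.4]
e [314.4 289.4] [313.8 324.1]
c [415.5  89.8] [438.6  83.2]
d [279.9 103.4] [270.5  99. ]
```

View pics/w2.png

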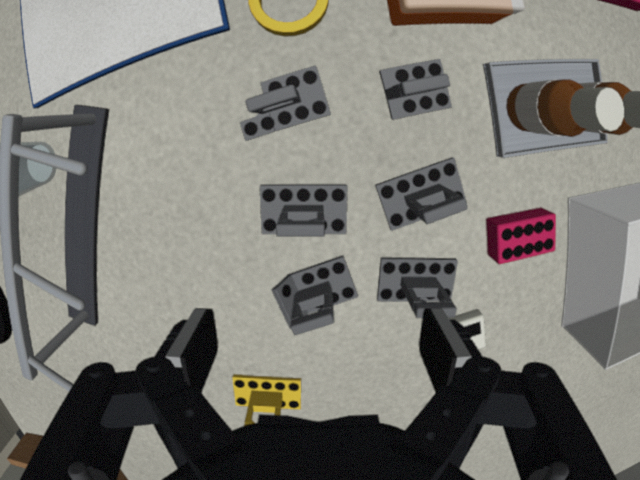

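View pics/top2.png

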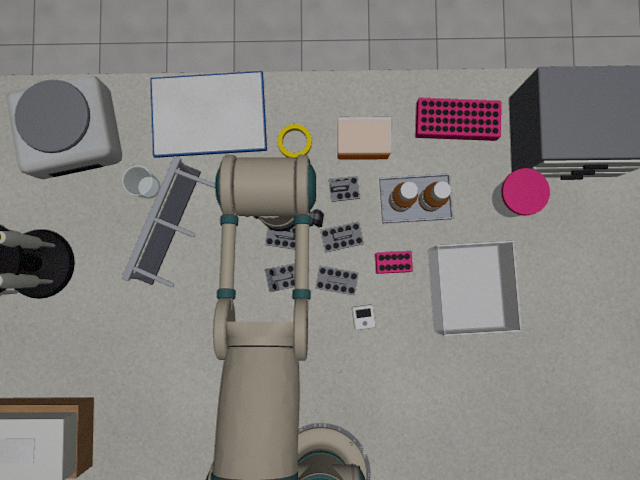

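Both bottles now stand in the tray (top view (404,195) and (436,194)). All six carriers are unmoved, and the wrist projections match. I'll pick S1 at wrist (303,212), a full plate.

Run:
```python
from plan import *
plan([(.558,.079,.225,-9.2),(.558,.079,.055,-9.2,.045)])
d=np.array([.3816,.9243]); 
for n,t in (('peg0',(.6558,.2206)),('peg1',(.5492,.265)),('peg2',(.4429,.3085))):
    t=np.array(t); print(n,'pre',t-.05*d,'hang',t+.037*d)
```

```text
-- (0.558, 0.079, 0.225, -9.2) 1
-- (0.558, 0.079, 0.055, -9.2, 0.045) 4
[[-0.057,-0.054,0.13],[-0.0,0.0,0.142],[-0.0,0.0,0.142],[-0.0,0.0,0.141],[-0.0,0.0,0.142]] [[0,0,0.003],[0,0,-0.0],[0,0,-0.0],[0,0,-0.0],[0,0,-0.0]] 5
end [0.5581 0.079  0.0549] -9.21
peg0 pre [0.63672  0.174385] hang [0.6699192 0.2547991]
peg1 pre [0.53012  0.218785] hang [0.5633192 0.2991991]
peg2 pre [0.42382  0.262285] hang [0.4570192 0.3426991]
```

Call:
{"method": "apply_moves", "body": {"xyz": [[-0.057, -0.054, 0.13], [0, 0, 0.142], [0, 0, 0.142], [0, 0, 0.14], [0, 0, 0.13], [0, 0, 0], [0, 0, 0], [0, 0, 0]], "rot": [[0, 0, 0.003], [0, 0, 0], [0, 0, 0], [0, 0, 0], [0, 0, 0], [0, 0, 0], [0, 0, 0], [0, 0, 0]], "hand": [1, 1, 1, 1, 1, 1, -1, -1], "force": 50}}

```text
clock: 16.82
position: [0.5595, 0.0798, 0.061]
ee_rot: [-0.0, 0.997, -0.08, 0.002]
contact_force: [-0.4, 0.3, 0.1]
width: 0.0514
gripper_force: 0.0
```

Call:
{"method": "apply_moves", "body": {"xyz": [[0, 0, 0], [0, 0, 0], [0, 0, 0], [0, 0, 0]], "rot": [[0, 0, 0], [0, 0, 0], [0, 0, 0], [0, 0, 0]], "hand": [-1, -1, -1, -1]}}

```text
clock: 17.32
position: [0.5593, 0.0799, 0.0611]
ee_rot: [0.0, 0.997, -0.08, 0.002]
contact_force: [-1.2, -1.3, 6.6]
width: 0.0428
gripper_force: 51.0
```

Run:
```python
from plan import *
s=status.get_state();print(s['position'],s['width'],s['contact_force'],psi_now(s))
z=s['position'][2]; H=.167-.056+z   # eye at .167
print(H)
a=67.57
plan([(.558,.079,z+.05,-9.2),(.558,.079,z+.13,-9.2),(.6367,.1744,H,a),])
plan([(.6699,.2548,H,a,.03)],(.6367,.1744,H,a))
```

```text
[0.559278   0.07992229 0.0610725 ] 0.04284807631888538 [-1.19374628 -1.34944008  6.55861499] -9.137961283455432
0.17207250037013858
-- (0.558, 0.079, np.float64(0.11107250037013858), -9.2) 1
-- (0.558, 0.079, np.float64(0.19107250037013856), -9.2) 2
-- (0.6367, 0.1744, np.float64(0.17207250037013858), 67.57) 9
[[-0.004,0.004,-0.167],[0.0,-0.0,-0.133],[0.0,-0.0,-0.133],[0.023,-0.04,0.007],[0.029,-0.036,0.007],[0.034,-0.031,0.007],[0.038,-0.026,0.007],[0.041,-0.02,0.007]] [[0,0,0.001],[0,0,0.0],[0,0,0.0],[0,0,-0.142],[0,0,-0.142],[0,0,-0.142],[0,0,-0.142],[0,0,-0.142]] 8
[[0.044,-0.013,0.007],[0.045,-0.007,0.007],[0.046,0.0,0.007],[0.045,0.007,0.007]] [[0,0,-0.142],[0,0,-0.142],[0,0,-0.143],[0,0,-0.142]] 4
end [0.6367 0.1745 0.1721] 67.54
-- (0.6699, 0.2548, np.float64(0.17207250037013858), 67.57, 0.03) 3
[[0.097,0.0,-0.0],[0.096,0.0,-0.0],[0.097,0.0,-0.0]] [[0,0,-0.0],[0,0,-0.0],[0,0,-0.0]] 3
end [0.6699 0.2548 0.1721] 67.57
```

Call:
{"method": "apply_moves", "body": {"xyz": [[-0.004, 0.004, -0.167], [0, 0, -0.133], [0, 0, -0.133], [0.023, -0.04, 0.007], [0.029, -0.036, 0.007], [0.034, -0.031, 0.007], [0.038, -0.026, 0.007], [0.041, -0.02, 0.007]], "rot": [[0, 0, 0], [0, 0, 0], [0, 0, 0], [0, 0, -0.142], [0, 0, -0.142], [0, 0, -0.142], [0, 0, -0.142], [0, 0, -0.142]], "hand": [-1, -1, -1, -1, -1, -1, -1, -1]}}

```text
clock: 18.32
position: [0.6001, 0.1331, 0.1786]
ee_rot: [-0.0, 0.957, 0.29, 0.0]
contact_force: [0.5, 0.1, -1.3]
width: 0.0428
gripper_force: 51.9
```

Call:
{"method": "apply_moves", "body": {"xyz": [[0.044, -0.013, 0.007], [0.045, -0.007, 0.007], [0.046, 0, 0.007], [0.045, 0.007, 0.007], [0, 0, 0], [0, 0, 0]], "rot": [[0, 0, -0.142], [0, 0, -0.142], [0, 0, -0.143], [0, 0, -0.142], [0, 0, 0], [0, 0, 0]], "hand": [-1, -1, -1, -1, -1, -1]}}

```text
clock: 19.08
position: [0.6346, 0.1746, 0.1701]
ee_rot: [0.0, 0.832, 0.555, -0.0]
contact_force: [0.2, -0.4, -1.4]
width: 0.0429
gripper_force: 51.8
```

Run:
```python
from plan import *
s=status.get_state();print(s['position'],s['width'],s['contact_force'],psi_now(s))
plan([(.6367,.1744,.172,67.57),(.6699,.2548,.172,67.57,.03)])
w=grab('wrist','w3.png')
for t in ((.6558,.2206),(.5492,.265),(.4429,.3085)): print(proj(w,(*t,.169)))
```

```text
[0.63456524 0.17460363 0.17010078] 0.042900348733327105 [ 0.24286717 -0.40643657 -1.40501177] 67.4803129631204
-- (0.6367, 0.1744, 0.172, 67.57) 1
-- (0.6699, 0.2548, 0.172, 67.57, 0.03) 3
[[0.002,0.007,-0.006],[0.097,-0.0,-0.0],[0.097,-0.0,-0.0],[0.096,-0.0,-0.0]] [[0,0,-0.001],[0,0,-0.0],[0,0,-0.0],[0,0,-0.0]] 4
end [0.67   0.2548 0.1719] 67.54
[322.7 196.4]
[ 74.3 202.6]
[-52.3 212.7]
```

View pics/w3.png

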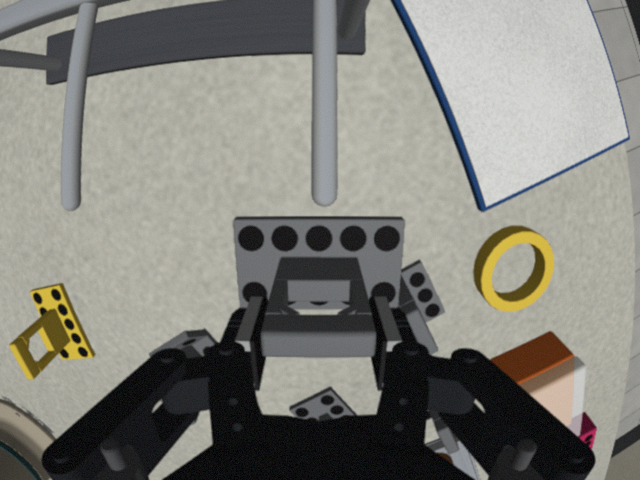

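Call:
{"method": "apply_moves", "body": {"xyz": [[0.002, 0.008, -0.006], [0.097, 0, 0], [0.097, 0, 0], [0.096, 0, 0], [0, 0, 0], [0, 0, 0]], "rot": [[0, 0, 0], [0, 0, 0], [0, 0, 0], [0, 0, 0], [0, 0, 0], [0, 0, 0]], "hand": [-1, -1, -1, -1, -1, -1]}}

```text
clock: 19.88
position: [0.6705, 0.2542, 0.1718]
ee_rot: [0.0, 0.831, 0.556, -0.0]
contact_force: [-0.7, -0.6, -1.4]
width: 0.0432
gripper_force: 51.8
```

Call:
{"method": "apply_moves", "body": {"xyz": [[0, 0, 0.015], [0, 0, 0.015], [0, 0, 0.01], [0, 0, 0], [0, 0, 0]], "rot": [[0, 0, 0], [0, 0, 0], [0, 0, 0], [0, 0, 0], [0, 0, 0]], "hand": [-1, -1, -1, -1, -1]}}

```text
clock: 20.5
position: [0.6708, 0.2549, 0.1599]
ee_rot: [0.0, 0.831, 0.556, 0.0]
contact_force: [0.3, 0.6, -0.4]
width: 0.0429
gripper_force: 51.8
```

Call:
{"method": "apply_moves", "body": {"xyz": [[0, 0, 0.008], [0, 0, 0], [0, 0, 0]], "rot": [[0, 0, 0], [0, 0, 0], [0, 0, 0]], "hand": [-1, -1, -1]}}

```text
clock: 20.88
position: [0.6711, 0.255, 0.1584]
ee_rot: [0.0, 0.831, 0.556, 0.001]
contact_force: [-0.2, 0.7, 4.4]
width: 0.0429
gripper_force: 52.4
```

Call:
{"method": "apply_moves", "body": {"xyz": [[0, 0, 0], [0, 0, 0], [0, 0, 0], [0, 0, 0], [0, 0, -0.08], [0, 0, -0.13], [0, 0, -0.13], [0, 0, 0]], "rot": [[0, 0, 0], [0, 0, 0], [0, 0, 0], [0, 0, 0], [0, 0, 0], [0, 0, 0], [0, 0, 0], [0, 0, 0]], "hand": [0.5, 0.5, 0.5, 0.5, 0.5, 0.5, 0.5, 0.5]}}

```text
clock: 21.88
position: [0.6726, 0.2555, 0.264]
ee_rot: [0.001, 0.831, 0.556, 0.004]
contact_force: [-0.2, 0.1, -0.6]
width: 0.0639
gripper_force: 0.0
```

Run:
```python
from plan import *
s=status.get_state();print(s['position'],psi_now(s))
plan([(.60,.02,.25,12),(.545,-.055,.25,12.1)])
grab('wrist','w4.png')
```

```text
[0.67255523 0.25546998 0.2639538 ] 67.593364955518
-- (0.6, 0.02, 0.25, 12) 6
-- (0.545, -0.055, 0.25, 12.1) 2
[[-0.136,0.013,0.008],[-0.133,0.034,0.008],[-0.125,0.055,0.008],[-0.115,0.075,0.008],[-0.101,0.092,0.007],[-0.085,0.107,0.008],[-0.116,0.103,-0.0],[-0.115,0.104,-0.0]] [[0,0,0.154],[0,0,0.155],[0,0,0.154],[0,0,0.155],[0,0,0.154],[0,0,0.155],[0,0,-0.001],[0,0,-0.001]] 8
end [ 0.5451 -0.055   0.2499] 12.09
```

View pics/w4.png

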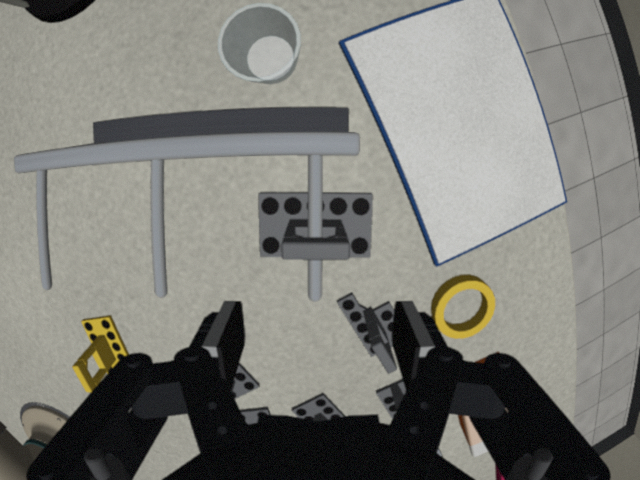

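The wrist view shows the first carrier hanging, with peg0 through its eye at (315,232). Next is S2.

Call:
{"method": "apply_moves", "body": {"xyz": [[-0.136, 0.013, 0.008], [-0.133, 0.034, 0.008], [-0.125, 0.055, 0.008], [-0.115, 0.075, 0.008], [-0.101, 0.092, 0.007], [-0.085, 0.107, 0.008], [-0.116, 0.103, 0], [-0.115, 0.104, 0]], "rot": [[0, 0, 0.154], [0, 0, 0.155], [0, 0, 0.154], [0, 0, 0.155], [0, 0, 0.154], [0, 0, 0.155], [0, 0, 0], [0, 0, 0]], "hand": [1, 1, 1, 1, 1, 1, 1, 1]}}

```text
clock: 22.92
position: [0.5413, -0.0565, 0.2434]
ee_rot: [-0.0, 0.995, 0.104, -0.002]
contact_force: [-0.3, -0.3, 0.3]
width: 0.0849
gripper_force: 0.0
```

Call:
{"method": "apply_moves", "body": {"xyz": [[0, 0, 0], [0, 0, 0]], "rot": [[0, 0, 0], [0, 0, 0]], "hand": [1, 1]}}

```text
clock: 23.18
position: [0.543, -0.0552, 0.2445]
ee_rot: [-0.001, 0.995, 0.104, -0.0]
contact_force: [0.1, 0.7, 0.8]
width: 0.0855
gripper_force: 0.0
```

```bash
cat > next.py <<'E'
import sys; from car import *
x,y,a=map(float,sys.argv[1:4])
s=status.get_state();print(s['position'],psi_now(s)); print('top');dark(grab('top'));print('wrist');dark(grab('wrist','w5.png'),.008,800)
plan([(x,y,.225,a),(x,y,.059,a,.045)])
E
python3 next.py .557 -.055 12.1
```

```text
[ 0.54301818 -0.0551818   0.24447003] 11.935389920939345
top
wrist
[288. 282.] [ 0.4413 -0.0414] 0.08 0.094 -11.8
[180. 250.] [0.4533 0.0897] 0.109 0.069 -78.8
[322. 186.] [ 0.5578 -0.0562] 0.094 0.055 -78.0
[352.  78.] [ 0.6744 -0.0621] 0.055 0.07 5.4
[212.  50.] [0.6794 0.0866] 0.107 0.055 -84.5
-- (0.557, -0.055, 0.225, 12.1) 1
-- (0.557, -0.055, 0.059, 12.1, 0.045) 4
[[0.043,0.01,0.066],[0.0,0.0,0.138],[0.0,0.0,0.138],[0.0,0.0,0.139],[0.0,0.0,0.138]] [[0,0,-0.001],[0,0,-0.0],[0,0,-0.0],[0,0,-0.0],[0,0,-0.0]] 5
end [ 0.5568 -0.055   0.0591] 12.08
```

Call:
{"method": "apply_moves", "body": {"xyz": [[0.043, 0.01, 0.066], [0, 0, 0.138], [0, 0, 0.138], [0, 0, 0.138], [0, 0, 0.138], [0, 0, 0], [0, 0, 0], [0, 0, 0]], "rot": [[0, 0, 0], [0, 0, 0], [0, 0, 0], [0, 0, 0], [0, 0, 0], [0, 0, 0], [0, 0, 0], [0, 0, 0]], "hand": [1, 1, 1, 1, 1, 1, -1, -1], "force": 50}}

```text
clock: 24.28
position: [0.5582, -0.0559, 0.0619]
ee_rot: [0.001, 0.995, 0.104, 0.002]
contact_force: [-0.7, 0.1, 0.1]
width: 0.0516
gripper_force: 0.0
```

Call:
{"method": "apply_moves", "body": {"xyz": [[0, 0, 0], [0, 0, 0], [0, 0, 0], [0, 0, 0]], "rot": [[0, 0, 0], [0, 0, 0], [0, 0, 0], [0, 0, 0]], "hand": [-1, -1, -1, -1]}}

```text
clock: 24.78
position: [0.5582, -0.0561, 0.0621]
ee_rot: [0.001, 0.995, 0.104, 0.002]
contact_force: [0.9, 0.6, 6.1]
width: 0.0427
gripper_force: 51.6
```

```bash
cat > hang.py <<'E'
import sys; from plan import *
k=int(sys.argv[1]); t=np.array([(.6558,.2206),(.5492,.265),(.4429,.3085)][k]); d=np.array([.3816,.9243]); pre=t-.05*d; hg=t+.037*d
s=status.get_state();print(s['position'],s['width'],s['contact_force'],psi_now(s))
x,y,z=s['position']; a=psi_now(s); H=.167-.056+z
plan([(x,y,z+.05,a),(x,y,z+.13,a),(*pre,H,67.57)])
print('pre',pre,'H',H,'hang',hg)
E
python3 hang.py 1
```

```text
[ 0.55819045 -0.05610124  0.06208687] 0.04273077371798924 [0.93661282 0.64937051 6.14221517] 11.956784391601666
-- (np.float64(0.5581904516852446), np.float64(-0.056101237226788225), np.float64(0.11208686534614568), np.float64(11.956784391601666)) 1
-- (np.float64(0.5581904516852446), np.float64(-0.056101237226788225), np.float64(0.1920868653461457), np.float64(11.956784391601666)) 2
-- (np.float64(0.53012), np.float64(0.218785), np.float64(0.1730868653461457), 67.57) 6
[[0.0,0.0,-0.167],[0.0,0.0,-0.133],[0.0,0.0,-0.133],[0.016,-0.153,0.01],[0.041,-0.148,0.011],[0.064,-0.139,0.01],[0.086,-0.127,0.011],[0.105,-0.112,0.01]] [[0,0,-0.0],[0,0,-0.0],[0,0,-0.0],[0,0,-0.154],[0,0,-0.155],[0,0,-0.154],[0,0,-0.155],[0,0,-0.154]] 8
[[0.122,-0.094,0.011]] [[0,0,-0.155]] 1
end [0.5302 0.2189 0.1731] 67.58
pre [0.53012  0.218785] H 0.1730868653461457 hang [0.5633192 0.2991991]
```

Call:
{"method": "apply_moves", "body": {"xyz": [[0, 0, -0.167], [0, 0, -0.133], [0, 0, -0.133], [0.016, -0.153, 0.01], [0.041, -0.148, 0.011], [0.064, -0.139, 0.01], [0.086, -0.127, 0.011], [0.105, -0.112, 0.01]], "rot": [[0, 0, 0], [0, 0, 0], [0, 0, 0], [0, 0, -0.154], [0, 0, -0.155], [0, 0, -0.154], [0, 0, -0.155], [0, 0, -0.154]], "hand": [-1, -1, -1, -1, -1, -1, -1, -1]}}

```text
clock: 25.78
position: [0.5327, 0.1745, 0.1745]
ee_rot: [0.0, 0.872, 0.489, 0.0]
contact_force: [0.5, 0.3, -0.7]
width: 0.0431
gripper_force: 51.6
```

Call:
{"method": "apply_moves", "body": {"xyz": [[0.122, -0.094, 0.011], [0, 0, 0], [0, 0, 0]], "rot": [[0, 0, -0.155], [0, 0, 0], [0, 0, 0]], "hand": [-1, -1, -1]}}

```text
clock: 26.15
position: [0.5282, 0.2188, 0.1711]
ee_rot: [0.0, 0.831, 0.556, -0.0]
contact_force: [0.5, -0.6, -1.5]
width: 0.0433
gripper_force: 51.6
```

```bash
cat > ins.py <<'E'
import sys; from plan import *
k=int(sys.argv[1]); H=float(sys.argv[2]); t=np.array([(.6558,.2206),(.5492,.265),(.4429,.3085)][k]); d=np.array([.3816,.9243]); pre=t-.05*d; hg=t+.037*d
s=status.get_state();print(s['position'],s['contact_force'],psi_now(s))
plan([(*pre,H,67.57),(*hg,H,67.57,.03)])
w=grab('wrist','w6.png'); print(proj(w,(*t,.169)))
# peg pixels: light grey run in rows above the carrier
g=w['pixels'].astype(int)
for dv in (-15,-25,-40):
    v=int(proj(w,(*t,.169))[1])+dv; r=g[v,220:420]; m=(np.abs(r.mean(1)-150)<25)&(r[:,2]-r[:,0]>4); print(v,np.where(m)[0].min()+220 if m.any() else None,np.where(m)[0].max()+220 if m.any() else None, m.sum())
E
python3 ins.py 1 .173
```

```text
[0.52815073 0.21881829 0.17106477] [ 0.53651532 -0.57459349 -1.53265126] 67.58039243626796
-- (np.float64(0.53012), np.float64(0.218785), 0.173, 67.57) 1
-- (np.float64(0.5633192), np.float64(0.2991991), 0.173, 67.57, 0.03) 3
[[0.002,0.006,-0.006],[0.097,0.0,-0.0],[0.097,0.0,-0.0],[0.096,0.0,-0.0]] [[0,0,0.0],[0,0,0.0],[0,0,0.0],[0,0,0.0]] 4
end [0.5632 0.2991 0.1729] 67.58
[322.3 195.7]
180 321 334 12
170 321 333 9
155 321 334 12
```

View pics/w6.png

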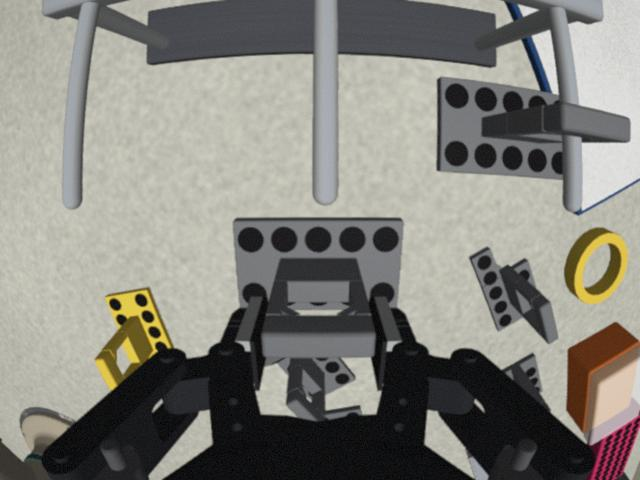

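The wrist view shows peg1's tip at (325,198), centred on the held eye. The carrier on peg0 still hangs to the right with a gap. Inserting.

Call:
{"method": "apply_moves", "body": {"xyz": [[0.002, 0.008, -0.006], [0.097, 0, 0], [0.097, 0, 0], [0.096, 0, 0], [0, 0, 0], [0, 0, 0]], "rot": [[0, 0, 0], [0, 0, 0], [0, 0, 0], [0, 0, 0], [0, 0, 0], [0, 0, 0]], "hand": [-1, -1, -1, -1, -1, -1]}}

```text
clock: 26.95
position: [0.5639, 0.2979, 0.1726]
ee_rot: [0.0, 0.831, 0.556, -0.001]
contact_force: [-1.4, 0.3, -1.6]
width: 0.0429
gripper_force: 51.6
```

Call:
{"method": "apply_moves", "body": {"xyz": [[0, 0, 0.015], [0, 0, 0.015], [0, 0, 0.01], [0, 0, 0.008], [0, 0, 0], [0, 0, 0]], "rot": [[0, 0, 0], [0, 0, 0], [0, 0, 0], [0, 0, 0], [0, 0, 0], [0, 0, 0]], "hand": [-1, -1, -1, -1, -1, -1]}}

```text
clock: 27.7
position: [0.5639, 0.2988, 0.1598]
ee_rot: [0.0, 0.831, 0.556, 0.0]
contact_force: [-2.7, -2.2, 5.7]
width: 0.0427
gripper_force: 52.5
```

Contact is 5.7 N upward, so the carrier is resting on the peg. Release and go to S3.

Call:
{"method": "apply_moves", "body": {"xyz": [[0, 0, 0], [0, 0, 0], [0, 0, 0], [0, 0, 0], [0, 0, -0.08], [0, 0, -0.13], [0, 0, -0.13], [0, 0, 0]], "rot": [[0, 0, 0], [0, 0, 0], [0, 0, 0], [0, 0, 0], [0, 0, 0], [0, 0, 0], [0, 0, 0], [0, 0, 0]], "hand": [0.5, 0.5, 0.5, 0.5, 0.5, 0.5, 0.5, 0.5]}}

```text
clock: 28.7
position: [0.5659, 0.3, 0.2643]
ee_rot: [0.001, 0.831, 0.556, 0.004]
contact_force: [1.3, 0.5, -0.4]
width: 0.0641
gripper_force: 0.0
```

Run:
```python
from plan import *
plan([(.44,-.043,.25,-10.4)])
grab('wrist','w7.png')
```

```text
-- (0.44, -0.043, 0.25, -10.4) 9
[[-0.135,0.005,0.005],[-0.133,0.026,0.005],[-0.128,0.045,0.005],[-0.119,0.064,0.005],[-0.108,0.081,0.006],[-0.095,0.097,0.005],[-0.079,0.11,0.006],[-0.062,0.12,0.005]] [[0,0,0.144],[0,0,0.144],[0,0,0.145],[0,0,0.144],[0,0,0.145],[0,0,0.144],[0,0,0.145],[0,0,0.144]] 8
[[-0.042,0.128,0.006]] [[0,0,0.145]] 1
end [ 0.4401 -0.0429  0.2499] -10.41
```

View pics/w7.png

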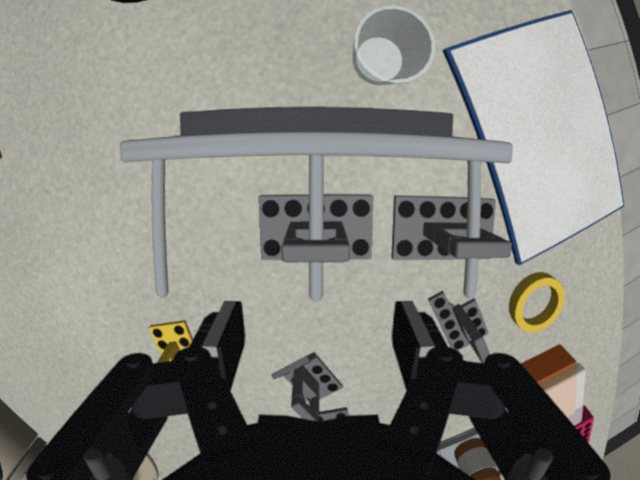

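Two carriers hang, seen at (316,240) and (455,238). Now S3.

Call:
{"method": "apply_moves", "body": {"xyz": [[-0.135, 0.005, 0.005], [-0.133, 0.026, 0.005], [-0.128, 0.045, 0.005], [-0.119, 0.064, 0.005], [-0.108, 0.081, 0.006], [-0.095, 0.097, 0.005], [-0.079, 0.11, 0.006], [-0.062, 0.12, 0.005]], "rot": [[0, 0, 0.144], [0, 0, 0.144], [0, 0, 0.145], [0, 0, 0.144], [0, 0, 0.145], [0, 0, 0.144], [0, 0, 0.145], [0, 0, 0.144]], "hand": [1, 1, 1, 1, 1, 1, 1, 1]}}

```text
clock: 29.75
position: [0.4504, -0.0066, 0.2461]
ee_rot: [-0.0, 1.0, -0.017, -0.001]
contact_force: [0.7, -0.7, 0.4]
width: 0.0856
gripper_force: 0.0
```

Call:
{"method": "apply_moves", "body": {"xyz": [[-0.042, 0.128, 0.006], [0, 0, 0], [0, 0, 0], [0, 0, 0]], "rot": [[0, 0, 0.145], [0, 0, 0], [0, 0, 0], [0, 0, 0]], "hand": [1, 1, 1, 1]}}

```text
clock: 30.25
position: [0.4383, -0.0427, 0.2456]
ee_rot: [-0.0, 0.996, -0.09, -0.0]
contact_force: [0.2, 0.7, -0.1]
width: 0.0856
gripper_force: 0.0
```

```bash
python3 next.py .452 -.043 -10.4
```

```text
[ 0.43833559 -0.04270008  0.24555984] -10.30690205457984
top
[344. 189.] [ 0.673 -0.062] 0.071 0.055 -84.7
[284. 188.] [0.6772 0.0843] 0.095 0.056 -82.6
wrist
[195. 203.] [0.4587 0.0923] 0.116 0.056 -78.3
[316. 185.] [ 0.4528 -0.0435] 0.056 0.095 -12.1
[159.   7.] [0.6861 0.0878] 0.103 0.073 -85.4
-- (0.452, -0.043, 0.225, -10.4) 1
-- (0.452, -0.043, 0.059, -10.4, 0.045) 4
[[0.045,-0.007,0.069],[-0.0,-0.0,0.138],[-0.0,-0.0,0.139],[-0.0,-0.0,0.138],[-0.0,-0.0,0.139]] [[0,0,0.002],[0,0,-0.0],[0,0,-0.0],[0,0,-0.0],[0,0,-0.0]] 5
end [ 0.4521 -0.0431  0.0589] -10.42
```

Call:
{"method": "apply_moves", "body": {"xyz": [[0.045, -0.007, 0.069], [0, 0, 0.138], [0, 0, 0.138], [0, 0, 0.138], [0, 0, 0.138], [0, 0, 0], [0, 0, 0], [0, 0, 0]], "rot": [[0, 0, 0.01], [0, 0, 0], [0, 0, 0], [0, 0, 0], [0, 0, 0], [0, 0, 0], [0, 0, 0], [0, 0, 0]], "hand": [1, 1, 1, 1, 1, 1, -1, -1], "force": 50}}

```text
clock: 31.35
position: [0.4535, -0.0442, 0.0614]
ee_rot: [0.0, 0.995, -0.096, 0.002]
contact_force: [-0.4, 0.1, -0.4]
width: 0.0517
gripper_force: 0.0
```

Call:
{"method": "apply_moves", "body": {"xyz": [[0, 0, 0], [0, 0, 0], [0, 0, 0], [0, 0, 0]], "rot": [[0, 0, 0], [0, 0, 0], [0, 0, 0], [0, 0, 0]], "hand": [-1, -1, -1, -1]}}

```text
clock: 31.85
position: [0.4534, -0.0442, 0.0615]
ee_rot: [0.0, 0.995, -0.096, 0.002]
contact_force: [0.4, 0.8, 6.7]
width: 0.0432
gripper_force: 51.2
```

```bash
python3 hang.py 2
```

```text
[ 0.45341522 -0.04421934  0.06151521] 0.043187588099204734 [0.39488073 0.82582166 6.74263985] -11.016892734019516
-- (np.float64(0.4534152182057877), np.float64(-0.044219342731575725), np.float64(0.11151521200526603), np.float64(-11.016892734019516)) 1
-- (np.float64(0.4534152182057877), np.float64(-0.044219342731575725), np.float64(0.19151521200526603), np.float64(-11.016892734019516)) 2
-- (np.float64(0.42382000000000003), np.float64(0.262285), np.float64(0.17251521200526604), 67.57) 9
[[0.0,-0.0,-0.167],[0.0,-0.0,-0.133],[0.0,-0.0,-0.133],[-0.032,-0.109,0.007],[-0.015,-0.113,0.007],[0.002,-0.114,0.007],[0.019,-0.113,0.007],[0.036,-0.108,0.007]] [[0,0,-0.0],[0,0,-0.0],[0,0,-0.0],[0,0,-0.146],[0,0,-0.145],[0,0,-0.146],[0,0,-0.145],[0,0,-0.146]] 8
[[0.052,-0.102,0.007],[0.067,-0.092,0.007],[0.08,-0.082,0.007],[0.091,-0.068,0.007]] [[0,0,-0.145],[0,0,-0.146],[0,0,-0.145],[0,0,-0.146]] 4
end [0.4238 0.2623 0.1725] 67.58
pre [0.42382  0.262285] H 0.17251521200526604 hang [0.4570192 0.3426991]
```

Call:
{"method": "apply_moves", "body": {"xyz": [[0, 0, -0.167], [0, 0, -0.133], [0, 0, -0.133], [-0.032, -0.109, 0.007], [-0.015, -0.113, 0.007], [0.002, -0.114, 0.007], [0.019, -0.113, 0.007], [0.036, -0.108, 0.007]], "rot": [[0, 0, 0], [0, 0, 0], [0, 0, 0], [0, 0, -0.146], [0, 0, -0.145], [0, 0, -0.146], [0, 0, -0.145], [0, 0, -0.146]], "hand": [-1, -1, -1, -1, -1, -1, -1, -1]}}

```text
clock: 32.85
position: [0.4355, 0.1272, 0.1798]
ee_rot: [0.0, 0.959, 0.284, 0.001]
contact_force: [-0.1, -0.0, -1.4]
width: 0.0429
gripper_force: 51.8
```

Call:
{"method": "apply_moves", "body": {"xyz": [[0.052, -0.102, 0.007], [0.067, -0.092, 0.007], [0.08, -0.082, 0.007], [0.091, -0.068, 0.007], [0, 0, 0], [0, 0, 0]], "rot": [[0, 0, -0.145], [0, 0, -0.146], [0, 0, -0.145], [0, 0, -0.146], [0, 0, 0], [0, 0, 0]], "hand": [-1, -1, -1, -1, -1, -1]}}

```text
clock: 33.6
position: [0.4221, 0.2621, 0.171]
ee_rot: [0.0, 0.831, 0.556, -0.0]
contact_force: [0.4, 0.3, -0.9]
width: 0.0429
gripper_force: 51.7
```

```bash
python3 ins.py 2 .1725
```

```text
[0.42211665 0.26205351 0.17095934] [ 0.35067346  0.30068512 -0.92918696] 67.55739359463952
-- (np.float64(0.42382000000000003), np.float64(0.262285), 0.1725, 67.57) 1
-- (np.float64(0.4570192), np.float64(0.3426991), 0.1725, 67.57, 0.03) 3
[[0.003,0.005,-0.005],[0.097,-0.0,-0.0],[0.096,-0.0,-0.0],[0.097,-0.0,-0.0]] [[0,0,-0.0],[0,0,-0.0],[0,0,-0.0],[0,0,-0.0]] 4
end [0.4571 0.3427 0.1725] 67.56
[321.4 195.4]
180 319 332 14
170 320 332 13
155 320 332 13
```

Peg2 runs along columns 320–332, just like the earlier pegs (321–334), so the insertion is the same.

Call:
{"method": "apply_moves", "body": {"xyz": [[0.003, 0.007, -0.005], [0.097, 0, 0], [0.097, 0, 0], [0.096, 0, 0], [0, 0, 0], [0, 0, 0]], "rot": [[0, 0, 0], [0, 0, 0], [0, 0, 0], [0, 0, 0], [0, 0, 0], [0, 0, 0]], "hand": [-1, -1, -1, -1, -1, -1]}}

```text
clock: 34.4
position: [0.4575, 0.3418, 0.172]
ee_rot: [0.0, 0.831, 0.556, -0.001]
contact_force: [-0.2, -0.5, -1.7]
width: 0.043
gripper_force: 51.7
```

Call:
{"method": "apply_moves", "body": {"xyz": [[0, 0, 0.015], [0, 0, 0.015], [0, 0, 0.01], [0, 0, 0.008], [0, 0, 0], [0, 0, 0]], "rot": [[0, 0, 0], [0, 0, 0], [0, 0, 0], [0, 0, 0], [0, 0, 0], [0, 0, 0]], "hand": [-1, -1, -1, -1, -1, -1]}}

```text
clock: 35.15
position: [0.4575, 0.3424, 0.1594]
ee_rot: [0.0, 0.831, 0.556, 0.0]
contact_force: [-2.3, -2.5, 7.6]
width: 0.0425
gripper_force: 53.0
```

Call:
{"method": "apply_moves", "body": {"xyz": [[0, 0, 0], [0, 0, 0], [0, 0, 0], [0, 0, 0], [0, 0, -0.08], [0, 0, -0.13], [0, 0, -0.13], [0, 0, 0]], "rot": [[0, 0, 0], [0, 0, 0], [0, 0, 0], [0, 0, 0], [0, 0, 0], [0, 0, 0], [0, 0, 0], [0, 0, 0]], "hand": [0.5, 0.5, 0.5, 0.5, 0.5, 0.5, 0.5, 0.5]}}

```text
clock: 36.15
position: [0.4595, 0.344, 0.2632]
ee_rot: [0.0, 0.831, 0.556, 0.004]
contact_force: [0.2, 0.3, 0.3]
width: 0.0641
gripper_force: 0.0
```

Run:
```python
from plan import *
plan([(.45,.0845,.25,11.7)])
grab('wrist','w8.png')
```

```text
-- (0.45, 0.0845, 0.25, 11.7) 6
[[-0.135,0.05,0.007],[-0.125,0.071,0.007],[-0.112,0.091,0.008],[-0.096,0.108,0.007],[-0.078,0.122,0.008],[-0.057,0.133,0.007]] [[0,0,0.155],[0,0,0.155],[0,0,0.155],[0,0,0.156],[0,0,0.155],[0,0,0.156]] 6
end [0.4501 0.0844 0.25  ] 11.67
```

View pics/w8.png

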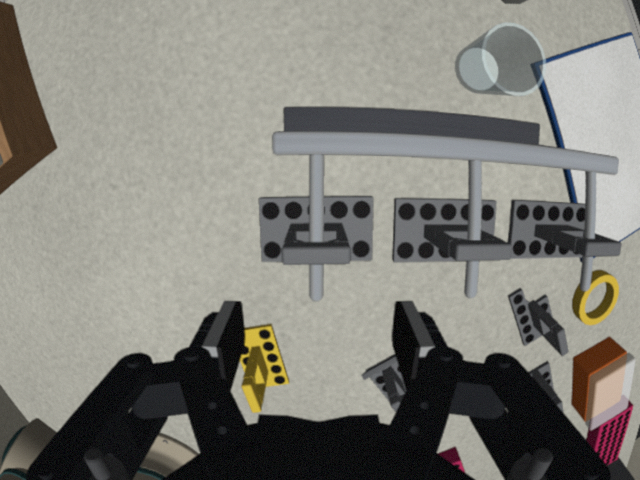

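All three sound carriers hang on the pegs, at (316,240), (465,240) and (570,240). Next is the bent one.

Call:
{"method": "apply_moves", "body": {"xyz": [[-0.135, 0.05, 0.007], [-0.125, 0.071, 0.007], [-0.112, 0.091, 0.008], [-0.096, 0.108, 0.007], [-0.078, 0.122, 0.008], [-0.057, 0.133, 0.007], [0, 0, 0], [0, 0, 0]], "rot": [[0, 0, 0.155], [0, 0, 0.155], [0, 0, 0.155], [0, 0, 0.156], [0, 0, 0.155], [0, 0, 0.156], [0, 0, 0], [0, 0, 0]], "hand": [1, 1, 1, 1, 1, 1, 1, 1]}}

```text
clock: 37.2
position: [0.4478, 0.0836, 0.2456]
ee_rot: [-0.0, 0.995, 0.102, -0.001]
contact_force: [0.1, 0.7, 0.2]
width: 0.0855
gripper_force: 0.0
```

```bash
python3 next.py .461 .0845 11.7
```

```text
[0.4477662  0.08361321 0.24562671] 11.67927038595655
top
[344. 189.] [ 0.673  -0.0623] 0.07 0.055 -84.5
[284. 187.] [0.6783 0.0842] 0.095 0.058 -82.6
wrist
[323. 188.] [0.4605 0.0808] 0.09 0.062 -75.9
[497.  28.] [ 0.6827 -0.069 ] 0.072 0.095 -4.3
[362.   9.] [0.655  0.0807] 0.097 0.021 -75.3
-- (0.461, 0.0845, 0.225, 11.7) 1
-- (0.461, 0.0845, 0.059, 11.7, 0.045) 4
[[0.042,0.008,0.07],[0.0,-0.0,0.138],[0.0,-0.0,0.138],[0.0,-0.0,0.139],[0.0,-0.0,0.138]] [[0,0,0.001],[0,0,-0.0],[0,0,-0.0],[0,0,-0.0],[0,0,-0.0]] 5
end [0.4609 0.0844 0.0591] 11.7
```

Call:
{"method": "apply_moves", "body": {"xyz": [[0.042, 0.008, 0.07], [0, 0, 0.138], [0, 0, 0.138], [0, 0, 0.138], [0, 0, 0.138], [0, 0, 0], [0, 0, 0], [0, 0, 0]], "rot": [[0, 0, 0], [0, 0, 0], [0, 0, 0], [0, 0, 0], [0, 0, 0], [0, 0, 0], [0, 0, 0], [0, 0, 0]], "hand": [1, 1, 1, 1, 1, 1, -1, -1], "force": 50}}

```text
clock: 38.3
position: [0.4628, 0.0839, 0.0617]
ee_rot: [0.0, 0.995, 0.102, 0.002]
contact_force: [-0.3, 0.4, 0.5]
width: 0.0518
gripper_force: 0.0
```

Call:
{"method": "apply_moves", "body": {"xyz": [[0, 0, 0], [0, 0, 0], [0, 0, 0], [0, 0, 0]], "rot": [[0, 0, 0], [0, 0, 0], [0, 0, 0], [0, 0, 0]], "hand": [-1, -1, -1, -1]}}

```text
clock: 38.8
position: [0.4625, 0.0838, 0.0618]
ee_rot: [-0.0, 0.995, 0.102, 0.002]
contact_force: [-0.3, 0.9, 5.7]
width: 0.043
gripper_force: 50.5
```

```bash
cat > tub.py <<'E'
import sys; from plan import *
k=float(sys.argv[1]); x,y=np.array([.4316,-.343])+k*np.array([.9988,.0488])
s=status.get_state();print(s['position'],s['width'],psi_now(s))
X,Y,z=s['position']; a=psi_now(s)
plan([(X,Y,z+.05,a),(X,Y,z+.15,a),(x,y,z+.15,2.8),(x,y,z+.016,2.8,.045)])
E
python3 tub.py -.058
```

```text
[0.46254179 0.08382623 0.06177776] 0.04298501087810056 11.654269680024006
-- (np.float64(0.4625417883071883), np.float64(0.08382623275861718), np.float64(0.11177776083120478), np.float64(11.654269680024006)) 1
-- (np.float64(0.4625417883071883), np.float64(0.08382623275861718), np.float64(0.21177776083120478), np.float64(11.654269680024006)) 2
-- (np.float64(0.3736696), np.float64(-0.34583040000000004), np.float64(0.21177776083120478), 2.8) 8
-- (np.float64(0.3736696), np.float64(-0.34583040000000004), np.float64(0.07777776083120477), 2.8, 0.045) 3
[[0.0,0.0,-0.167],[0.0,0.0,-0.166],[0.0,0.0,-0.167],[-0.072,0.168,-0.0],[-0.069,0.169,-0.0],[-0.066,0.171,-0.0],[-0.063,0.172,-0.0],[-0.059,0.173,-0.0]] [[0,0,-0.0],[0,0,-0.0],[0,0,-0.0],[0,0,0.018],[0,0,0.019],[0,0,0.018],[0,0,0.019],[0,0,0.018]] 8
[[-0.056,0.174,-0.0],[-0.053,0.175,-0.0],[-0.049,0.176,-0.0],[-0.0,-0.0,0.149],[-0.0,-0.0,0.149],[-0.0,-0.0,0.149]] [[0,0,0.019],[0,0,0.018],[0,0,0.019],[0,0,-0.0],[0,0,-0.0],[0,0,-0.0]] 6
end [ 0.3737 -0.346   0.0777] 2.77
```

Call:
{"method": "apply_moves", "body": {"xyz": [[0, 0, -0.167], [0, 0, -0.166], [0, 0, -0.167], [-0.072, 0.168, 0], [-0.069, 0.169, 0], [-0.066, 0.171, 0], [-0.063, 0.172, 0], [-0.059, 0.173, 0]], "rot": [[0, 0, 0], [0, 0, 0], [0, 0, 0], [0, 0, 0.018], [0, 0, 0.019], [0, 0, 0.018], [0, 0, 0.019], [0, 0, 0.018]], "hand": [-1, -1, -1, -1, -1, -1, -1, -1]}}

```text
clock: 39.8
position: [0.4051, -0.1869, 0.2108]
ee_rot: [0.001, 0.999, 0.053, 0.001]
contact_force: [1.6, 0.4, -0.6]
width: 0.0427
gripper_force: 52.0
```

Call:
{"method": "apply_moves", "body": {"xyz": [[-0.056, 0.174, 0], [-0.053, 0.175, 0], [-0.049, 0.176, 0], [0, 0, 0], [0, 0, 0]], "rot": [[0, 0, 0.019], [0, 0, 0.018], [0, 0, 0.019], [0, 0, 0], [0, 0, 0]], "hand": [-1, -1, -1, -1, -1]}}

```text
clock: 40.42
position: [0.372, -0.3458, 0.2101]
ee_rot: [-0.0, 1.0, 0.024, 0.0]
contact_force: [0.9, 0.9, -1.2]
width: 0.043
gripper_force: 52.1
```

Run:
```python
from plan import *
s=status.get_state();print(s['position'],s['contact_force'])
plan([(.3737,-.3458,.21,2.8),(.3737,-.3458,.078,2.8,.045)])
```

```text
[ 0.37198179 -0.34575666  0.2100899 ] [ 0.89543498  0.8666689  -1.22902046]
-- (0.3737, -0.3458, 0.21, 2.8) 1
-- (0.3737, -0.3458, 0.078, 2.8, 0.045) 3
[[0.006,0.0,0.0],[-0.0,0.0,0.147],[-0.0,0.0,0.147],[-0.0,0.0,0.146]] [[0,0,-0.001],[0,0,-0.0],[0,0,-0.0],[0,0,-0.0]] 4
end [ 0.3738 -0.3457  0.0781] 2.8
```

Call:
{"method": "apply_moves", "body": {"xyz": [[0.006, 0, 0], [0, 0, 0.14], [0, 0, 0.14], [0, 0, 0.12], [0, 0, 0.03], [0, 0, 0], [0, 0, 0], [0, 0, 0]], "rot": [[0, 0, 0], [0, 0, 0], [0, 0, 0], [0, 0, 0], [0, 0, 0], [0, 0, 0], [0, 0, 0], [0, 0, 0]], "hand": [-1, -1, -1, -1, -1, -1, 0.6, 0.6]}}

```text
clock: 41.42
position: [0.375, -0.3471, 0.0826]
ee_rot: [0.001, 1.0, 0.024, 0.001]
contact_force: [-0.5, -0.3, -0.3]
width: 0.0681
gripper_force: 0.0
```

Call:
{"method": "apply_moves", "body": {"xyz": [[0, 0, 0], [0, 0, 0], [0, 0, -0.1], [0, 0, -0.17], [0, 0, -0.17], [0, 0, -0.1], [0, 0, 0]], "rot": [[0, 0, 0], [0, 0, 0], [0, 0, 0], [0, 0, 0], [0, 0, 0], [0, 0, 0], [0, 0, 0]], "hand": [0.6, 0.6, 0.6, 0.6, 0.6, 0.6, 0.6]}}

```text
clock: 42.3
position: [0.3751, -0.3474, 0.2457]
ee_rot: [0.002, 1.0, 0.024, 0.002]
contact_force: [-0.5, -0.2, -0.9]
width: 0.0685
gripper_force: 0.0
```

Run:
```python
from car import *
print(status.get_state()['position'])
dark(grab('top'))
plan([(.60,-.05,.25,7.4),(.66,.084,.25,7.4)])
```

```text
[ 0.37513539 -0.34740719  0.24570263]
[344. 189.] [ 0.6729 -0.0617] 0.071 0.055 -84.5
[284. 188.] [0.6772 0.0842] 0.095 0.056 -82.7
-- (0.6, -0.05, 0.25, 7.4) 7
-- (0.66, 0.084, 0.25, 7.4) 3
[[0.114,-0.136,-0.003],[0.116,-0.134,-0.003],[0.117,-0.133,-0.003],[0.119,-0.132,-0.003],[0.12,-0.13,-0.003],[0.122,-0.129,-0.003],[0.123,-0.128,-0.003],[0.085,-0.139,-0.0]] [[0,0,-0.011],[0,0,-0.011],[0,0,-0.011],[0,0,-0.011],[0,0,-0.011],[0,0,-0.011],[0,0,-0.011],[0,0,-0.0]] 8
[[0.086,-0.139,-0.0],[0.085,-0.139,-0.0]] [[0,0,-0.0],[0,0,-0.0]] 2
end [0.6599 0.0839 0.25  ] 7.4
```

Call:
{"method": "apply_moves", "body": {"xyz": [[0.114, -0.136, -0.003], [0.116, -0.134, -0.003], [0.117, -0.133, -0.003], [0.119, -0.132, -0.003], [0.12, -0.13, -0.003], [0.122, -0.129, -0.003], [0.123, -0.128, -0.003], [0.085, -0.139, 0]], "rot": [[0, 0, -0.011], [0, 0, -0.011], [0, 0, -0.011], [0, 0, -0.011], [0, 0, -0.011], [0, 0, -0.011], [0, 0, -0.011], [0, 0, 0]], "hand": [1, 1, 1, 1, 1, 1, 1, 1]}}

```text
clock: 43.35
position: [0.62, -0.0036, 0.2466]
ee_rot: [-0.0, 0.998, 0.065, -0.002]
contact_force: [0.9, -1.1, -0.3]
width: 0.0854
gripper_force: 0.0
```

Call:
{"method": "apply_moves", "body": {"xyz": [[0.085, -0.139, 0], [0.085, -0.139, 0], [0, 0, 0], [0, 0, 0]], "rot": [[0, 0, 0], [0, 0, 0], [0, 0, 0], [0, 0, 0]], "hand": [1, 1, 1, 1]}}

```text
clock: 43.85
position: [0.6585, 0.0839, 0.2472]
ee_rot: [0.0, 0.998, 0.065, -0.002]
contact_force: [-0.3, -0.6, 0.0]
width: 0.0855
gripper_force: 0.0
```

```bash
python3 next.py .6775 .084 7.4
```

```text
[0.65848063 0.08385654 0.24722049] 7.427049908929167
top
[344. 189.] [ 0.6729 -0.0624] 0.07 0.054 -85.0
wrist
[455. 201.] [ 0.6762 -0.0686] 0.056 0.084 8.6
[320. 178.] [0.6794 0.0835] 0.093 0.056 -82.6
-- (0.6775, 0.084, 0.225, 7.4) 1
-- (0.6775, 0.084, 0.059, 7.4, 0.045) 4
[[0.063,0.005,0.078],[-0.0,-0.0,0.138],[-0.0,-0.0,0.138],[-0.0,-0.0,0.139],[-0.0,-0.0,0.138]] [[0,0,-0.001],[0,0,0.0],[0,0,0.0],[0,0,0.0],[0,0,0.0]] 5
end [0.6776 0.0839 0.059 ] 7.4
```

View pics/w5.png

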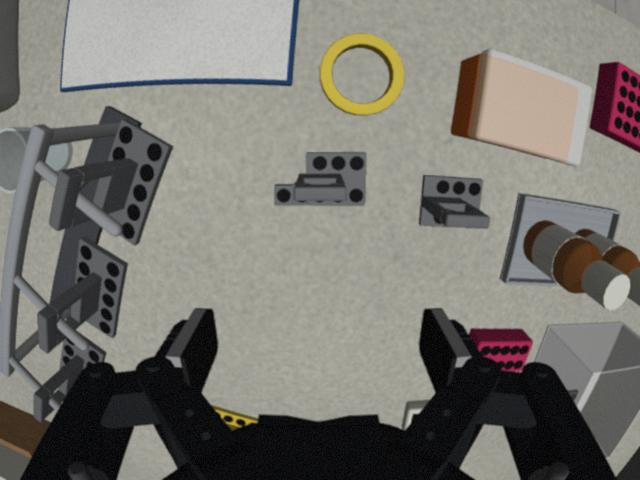

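The broken-corner carrier is at (320,180) and the snapped one at (455,200). All three sound ones hang on the left. I'll pick the broken-corner one.

Call:
{"method": "apply_moves", "body": {"xyz": [[0.063, 0.005, 0.078], [0, 0, 0.138], [0, 0, 0.138], [0, 0, 0.138], [0, 0, 0.138], [0, 0, 0], [0, 0, 0], [0, 0, 0]], "rot": [[0, 0, 0], [0, 0, 0], [0, 0, 0], [0, 0, 0], [0, 0, 0], [0, 0, 0], [0, 0, 0], [0, 0, 0]], "hand": [1, 1, 1, 1, 1, 1, -1, -1]}}

```text
clock: 44.95
position: [0.68, 0.0848, 0.0629]
ee_rot: [0.0, 0.998, 0.064, 0.002]
contact_force: [0.0, -0.2, 0.3]
width: 0.0518
gripper_force: 0.0
```

Call:
{"method": "apply_moves", "body": {"xyz": [[0, 0, 0], [0, 0, 0], [0, 0, 0], [0, 0, 0]], "rot": [[0, 0, 0], [0, 0, 0], [0, 0, 0], [0, 0, 0]], "hand": [-1, -1, -1, -1]}}

```text
clock: 45.45
position: [0.6799, 0.0848, 0.0629]
ee_rot: [0.0, 0.998, 0.065, 0.002]
contact_force: [-0.1, -0.8, 6.3]
width: 0.0428
gripper_force: 51.5
```

```bash
sed -i 's/^plan.*/z0=z\nplan([(X,Y,z+.05,a),(X,Y,z+.15,a),(.55,-.05,z+.15,a),(x,y,z+.15,2.8)])/' tub.py; python3 tub.py .058
```

```text
[0.6799153  0.08482626 0.06289455] 0.0428166580150634 7.411834562977065
-- (np.float64(0.6799153015529742), np.float64(0.08482625950050365), np.float64(0.11289455076523545), np.float64(7.411834562977065)) 1
-- (np.float64(0.6799153015529742), np.float64(0.08482625950050365), np.float64(0.21289455076523545), np.float64(7.411834562977065)) 2
-- (0.55, -0.05, np.float64(0.21289455076523545), np.float64(7.411834562977065)) 4
-- (np.float64(0.4895304), np.float64(-0.3401696), np.float64(0.21289455076523545), 2.8) 6
[[0.0,0.0,-0.167],[0.0,0.0,-0.166],[0.0,0.0,-0.167],[-0.122,0.097,0.0],[-0.122,0.098,0.0],[-0.122,0.097,0.0],[-0.121,0.098,0.0],[-0.054,0.155,0.0]] [[0,0,-0.0],[0,0,-0.0],[0,0,-0.0],[0,0,-0.0],[0,0,-0.0],[0,0,-0.0],[0,0,-0.0],[0,0,0.013]] 8
[[-0.052,0.156,0.0],[-0.05,0.157,0.0],[-0.048,0.158,0.0],[-0.046,0.158,0.0],[-0.043,0.159,0.0]] [[0,0,0.013],[0,0,0.013],[0,0,0.013],[0,0,0.012],[0,0,0.013]] 5
end [ 0.4896 -0.3401  0.2129] 2.79
```

Call:
{"method": "apply_moves", "body": {"xyz": [[0, 0, -0.167], [0, 0, -0.166], [0, 0, -0.167], [-0.122, 0.097, 0], [-0.122, 0.098, 0], [-0.122, 0.097, 0], [-0.121, 0.098, 0], [-0.054, 0.155, 0]], "rot": [[0, 0, 0], [0, 0, 0], [0, 0, 0], [0, 0, 0], [0, 0, 0], [0, 0, 0], [0, 0, 0], [0, 0, 0.013]], "hand": [-1, -1, -1, -1, -1, -1, -1, -1]}}

```text
clock: 46.45
position: [0.5362, -0.0977, 0.211]
ee_rot: [-0.0, 0.998, 0.058, -0.0]
contact_force: [0.2, -1.1, -0.7]
width: 0.0429
gripper_force: 51.5
```

Call:
{"method": "apply_moves", "body": {"xyz": [[-0.052, 0.156, 0], [-0.05, 0.157, 0], [-0.048, 0.158, 0], [-0.046, 0.158, 0], [-0.043, 0.159, 0], [0, 0, 0], [0, 0, 0]], "rot": [[0, 0, 0.013], [0, 0, 0.013], [0, 0, 0.013], [0, 0, 0.012], [0, 0, 0.013], [0, 0, 0], [0, 0, 0]], "hand": [-1, -1, -1, -1, -1, -1, -1]}}

```text
clock: 47.32
position: [0.4878, -0.3391, 0.2103]
ee_rot: [-0.001, 1.0, 0.024, 0.0]
contact_force: [0.2, -0.2, -1.3]
width: 0.043
gripper_force: 51.6
```

Run:
```python
from plan import *
s=status.get_state();print(s['position'],s['width'])
plan([(.4895,-.3402,.21,2.8),(.4895,-.3402,.079,2.8,.045)])
```

```text
[ 0.48779444 -0.33914666  0.21034319] 0.04301939030403596
-- (0.4895, -0.3402, 0.21, 2.8) 1
-- (0.4895, -0.3402, 0.079, 2.8, 0.045) 3
[[0.006,0.004,0.001],[-0.0,-0.0,0.146],[-0.0,-0.0,0.145],[-0.0,-0.0,0.146]] [[0,0,-0.001],[0,0,0.0],[0,0,0.0],[0,0,0.0]] 4
end [ 0.4897 -0.3403  0.0789] 2.82
```

Call:
{"method": "apply_moves", "body": {"xyz": [[0.006, 0.004, 0], [0, 0, 0.14], [0, 0, 0.14], [0, 0, 0.12], [0, 0, 0.03], [0, 0, 0], [0, 0, 0], [0, 0, 0]], "rot": [[0, 0, 0], [0, 0, 0], [0, 0, 0], [0, 0, 0], [0, 0, 0], [0, 0, 0], [0, 0, 0], [0, 0, 0]], "hand": [-1, -1, -1, -1, -1, -1, 0.6, 0.6]}}

```text
clock: 48.32
position: [0.4908, -0.3417, 0.0831]
ee_rot: [0.001, 1.0, 0.024, 0.001]
contact_force: [-0.5, 0.6, -0.4]
width: 0.0684
gripper_force: 0.0
```

Call:
{"method": "apply_moves", "body": {"xyz": [[0, 0, 0], [0, 0, 0], [0, 0, -0.1], [0, 0, -0.17], [0, 0, -0.17], [0, 0, -0.1], [0, 0, 0]], "rot": [[0, 0, 0], [0, 0, 0], [0, 0, 0], [0, 0, 0], [0, 0, 0], [0, 0, 0], [0, 0, 0]], "hand": [0.6, 0.6, 0.6, 0.6, 0.6, 0.6, 0.6]}}

```text
clock: 49.2
position: [0.491, -0.3419, 0.2464]
ee_rot: [0.002, 1.0, 0.024, 0.002]
contact_force: [0.2, 0.9, -0.0]
width: 0.0685
gripper_force: 0.0
```

Run:
```python
from car import *
print(status.get_state()['position'])
dark(grab('top'))
plan([(.56,-.1,.25,5.5),(.655,-.049,.25,5.5)])
```

```text
[ 0.49096417 -0.34194992  0.24638411]
[344. 189.] [ 0.6732 -0.0624] 0.07 0.055 -84.1
-- (0.56, -0.1, 0.25, 5.5) 5
-- (0.655, -0.049, 0.25, 5.5) 2
[[0.054,-0.158,-0.004],[0.056,-0.158,-0.004],[0.057,-0.157,-0.004],[0.059,-0.157,-0.004],[0.061,-0.156,-0.003],[0.166,-0.07,-0.0],[0.165,-0.069,-0.0]] [[0,0,-0.009],[0,0,-0.009],[0,0,-0.009],[0,0,-0.009],[0,0,-0.009],[0,0,-0.0],[0,0,-0.0]] 7
end [ 0.6549 -0.0491  0.2499] 5.48
```

Call:
{"method": "apply_moves", "body": {"xyz": [[0.054, -0.158, -0.004], [0.056, -0.158, -0.004], [0.057, -0.157, -0.004], [0.059, -0.157, -0.004], [0.061, -0.156, -0.003], [0.166, -0.07, 0], [0.165, -0.069, 0], [0, 0, 0]], "rot": [[0, 0, -0.009], [0, 0, -0.009], [0, 0, -0.009], [0, 0, -0.009], [0, 0, -0.009], [0, 0, 0], [0, 0, 0], [0, 0, 0]], "hand": [1, 1, 1, 1, 1, 1, 1, 1]}}

```text
clock: 50.25
position: [0.6564, -0.0466, 0.2452]
ee_rot: [-0.001, 0.999, 0.049, -0.002]
contact_force: [-0.7, -0.1, -0.9]
width: 0.0854
gripper_force: 0.0
```

Call:
{"method": "apply_moves", "body": {"xyz": [[0, 0, 0], [0, 0, 0]], "rot": [[0, 0, 0], [0, 0, 0]], "hand": [1, 1]}}

```text
clock: 50.5
position: [0.6534, -0.0495, 0.2485]
ee_rot: [0.0, 0.999, 0.047, -0.001]
contact_force: [-0.6, -0.4, 0.4]
width: 0.0856
gripper_force: 0.0
```

```bash
python3 next.py .672 -.049 5.7
```

```text
[ 0.65337308 -0.04950584  0.24845642] 5.426419455089788
top
[297. 301.] [0.4137 0.0486] 1.039 0.419 -27.8
wrist
[330. 180.] [ 0.6746 -0.0611] 0.073 0.057 -84.4
-- (0.672, -0.049, 0.225, 5.7) 1
-- (0.672, -0.049, 0.059, 5.7, 0.045) 4
[[0.061,0.004,0.081],[-0.0,-0.0,0.138],[-0.0,-0.0,0.138],[-0.0,-0.0,0.138],[-0.0,-0.0,0.139]] [[0,0,-0.005],[0,0,0.0],[0,0,0.0],[0,0,0.0],[0,0,0.0]] 5
end [ 0.6721 -0.0491  0.059 ] 5.72
```

Call:
{"method": "apply_moves", "body": {"xyz": [[0.061, 0.004, 0.081], [0, 0, 0.138], [0, 0, 0.138], [0, 0, 0.138], [0, 0, 0.138], [0, 0, 0], [0, 0, 0], [0, 0, 0]], "rot": [[0, 0, -0.005], [0, 0, 0], [0, 0, 0], [0, 0, 0], [0, 0, 0], [0, 0, 0], [0, 0, 0], [0, 0, 0]], "hand": [1, 1, 1, 1, 1, 1, -1, -1]}}

```text
clock: 51.6
position: [0.6746, -0.0487, 0.0618]
ee_rot: [0.001, 0.999, 0.05, 0.002]
contact_force: [-0.5, -0.8, -0.2]
width: 0.0516
gripper_force: 0.0
```

Call:
{"method": "apply_moves", "body": {"xyz": [[0, 0, 0], [0, 0, 0], [0, 0, 0], [0, 0, 0]], "rot": [[0, 0, 0], [0, 0, 0], [0, 0, 0], [0, 0, 0]], "hand": [-1, -1, -1, -1]}}

```text
clock: 52.1
position: [0.6746, -0.0489, 0.0618]
ee_rot: [0.001, 0.999, 0.051, 0.002]
contact_force: [0.5, -0.8, 5.9]
width: 0.0429
gripper_force: 51.2
```

```bash
python3 tub.py 0
```

```text
[ 0.67464492 -0.04885767  0.06177353] 0.04291045803367961 5.7956720138385895
-- (np.float64(0.6746449246321), np.float64(-0.04885766944882902), np.float64(0.1117735333918435), np.float64(5.7956720138385895)) 1
-- (np.float64(0.6746449246321), np.float64(-0.04885766944882902), np.float64(0.2117735333918435), np.float64(5.7956720138385895)) 2
-- (0.55, -0.05, np.float64(0.2117735333918435), np.float64(5.7956720138385895)) 3
-- (np.float64(0.4316), np.float64(-0.343), np.float64(0.2117735333918435), 2.8) 6
[[0.0,0.0,-0.167],[0.0,0.0,-0.166],[0.0,0.0,-0.167],[-0.138,-0.013,0.0],[-0.138,-0.013,0.0],[-0.138,-0.012,0.0],[-0.082,0.155,0.0],[-0.08,0.156,0.0]] [[0,0,-0.0],[0,0,-0.0],[0,0,-0.0],[0,0,-0.0],[0,0,-0.0],[0,0,-0.0],[0,0,0.008],[0,0,0.008]] 8
[[-0.079,0.157,0.0],[-0.078,0.157,0.0],[-0.077,0.158,0.0],[-0.075,0.159,0.0]] [[0,0,0.008],[0,0,0.009],[0,0,0.008],[0,0,0.009]] 4
end [ 0.4316 -0.3431  0.2118] 2.8
```

Call:
{"method": "apply_moves", "body": {"xyz": [[0, 0, -0.167], [0, 0, -0.166], [0, 0, -0.167], [-0.138, -0.013, 0], [-0.138, -0.013, 0], [-0.138, -0.012, 0], [-0.082, 0.155, 0], [-0.08, 0.156, 0]], "rot": [[0, 0, 0], [0, 0, 0], [0, 0, 0], [0, 0, 0], [0, 0, 0], [0, 0, 0], [0, 0, 0.008], [0, 0, 0.008]], "hand": [-1, -1, -1, -1, -1, -1, -1, -1]}}

```text
clock: 53.1
position: [0.5081, -0.1473, 0.21]
ee_rot: [0.0, 0.999, 0.043, 0.001]
contact_force: [0.8, -0.7, -1.4]
width: 0.0434
gripper_force: 51.2
```

Call:
{"method": "apply_moves", "body": {"xyz": [[-0.079, 0.157, 0], [-0.078, 0.157, 0], [-0.077, 0.158, 0], [-0.075, 0.159, 0], [0, 0, 0], [0, 0, 0]], "rot": [[0, 0, 0.008], [0, 0, 0.009], [0, 0, 0.008], [0, 0, 0.009], [0, 0, 0], [0, 0, 0]], "hand": [-1, -1, -1, -1, -1, -1]}}

```text
clock: 53.85
position: [0.4298, -0.3418, 0.2092]
ee_rot: [-0.0, 1.0, 0.024, 0.0]
contact_force: [-0.1, 0.3, -1.0]
width: 0.0429
gripper_force: 51.4
```

Run:
```python
from plan import *
s=status.get_state();print(s['position'],s['width'])
plan([(.4316,-.343,.21,2.8)])
```

```text
[ 0.42982659 -0.34184707  0.20923946] 0.04294674265608067
-- (0.4316, -0.343, 0.21, 2.8) 1
[[0.006,0.004,-0.003]] [[0,0,-0.001]] 1
end [ 0.4317 -0.343   0.2101] 2.81
```

After the release I'll rise and back away to the right (-y side of the tub), keeping the top camera's view clear.

Call:
{"method": "apply_moves", "body": {"xyz": [[0.006, 0.004, 0], [0, 0, 0.14], [0, 0, 0.14], [0, 0, 0.12], [0, 0, 0.03], [0, 0, 0], [0, 0, 0], [0, 0, 0]], "rot": [[0, 0, 0], [0, 0, 0], [0, 0, 0], [0, 0, 0], [0, 0, 0], [0, 0, 0], [0, 0, 0], [0, 0, 0]], "hand": [-1, -1, -1, -1, -1, -1, 0.6, 0.6]}}

```text
clock: 54.85
position: [0.4327, -0.3443, 0.0817]
ee_rot: [0.001, 1.0, 0.024, 0.001]
contact_force: [0.5, 0.2, -0.9]
width: 0.0682
gripper_force: 0.0
```

Call:
{"method": "apply_moves", "body": {"xyz": [[0, 0, 0], [0, 0, 0], [0, 0, -0.1], [0, 0, -0.17], [0, 0, -0.17], [0, 0, -0.1], [0, 0, 0]], "rot": [[0, 0, 0], [0, 0, 0], [0, 0, 0], [0, 0, 0], [0, 0, 0], [0, 0, 0], [0, 0, 0]], "hand": [0.6, 0.6, 0.6, 0.6, 0.6, 0.6, 0.6]}}

```text
clock: 55.72
position: [0.4328, -0.3447, 0.245]
ee_rot: [0.002, 1.0, 0.024, 0.002]
contact_force: [-0.4, -0.9, -0.4]
width: 0.0683
gripper_force: 0.0
```

Call:
{"method": "apply_moves", "body": {"xyz": [[-0.13, 0.1, 0], [-0.13, 0.1, 0], [-0.13, 0.1, 0], [-0.13, 0.1, 0], [-0.05, 0.1, 0], [-0.05, 0.1, 0], [0, 0, 0], [0, 0, 0]], "rot": [[0, 0, 0], [0, 0, 0], [0, 0, 0], [0, 0, 0], [0, 0, 0], [0, 0, 0], [0, 0, 0], [0, 0, 0]], "hand": [0.6, 0.6, 0.6, 0.6, 0.6, 0.6, 0.6, 0.6]}}

```text
clock: 56.72
position: [0.2546, -0.5312, 0.2406]
ee_rot: [-0.002, 1.0, 0.024, -0.0]
contact_force: [0.1, 1.0, 0.2]
width: 0.0688
gripper_force: 0.0
```

Run:
```python
from h import *
t=grab('top');s=grab('scene')
a=cv2.resize(t['pixels'][150:350,110:530],(800,381)); b=cv2.resize(s['pixels'][150:375,160:520],(350,219)); 
c=cv2.resize(s['pixels'][150:270,160:300],(256,219),interpolation=2)
o=np.zeros((600,800,3),np.uint8);o[:381]=a;o[381:,:350]=b;o[381:,350:606]=c
cv2.imwrite('pics/fin.png',o[:,:,::-1]);print(status.get_state()['clock'],status.get_state()['position'])
```

```text
56.825 [ 0.2551347  -0.53106979  0.24148151]
```

View pics/fin.png

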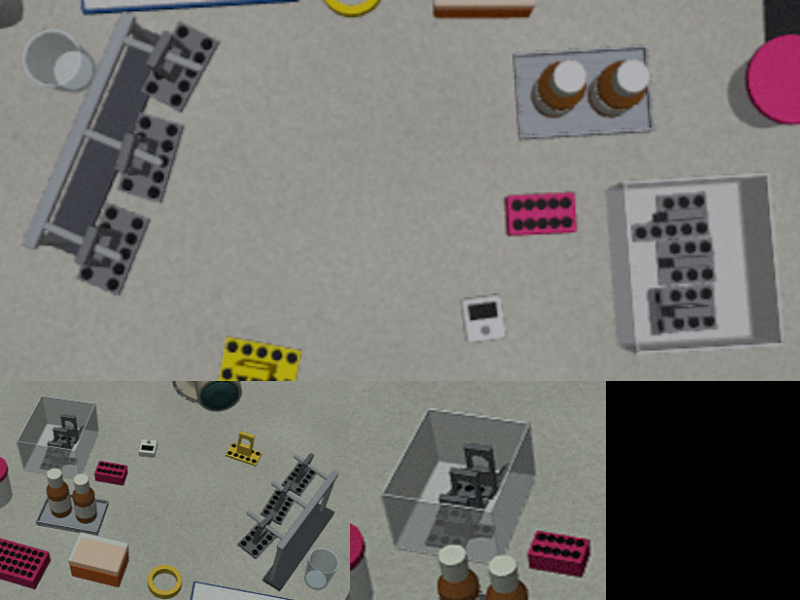

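The final view shows three carriers on the pegs, three damaged ones flat in the tub, both bottles upright on the tray, and the bystanders in place. Handing in.

```bash
python3 -c "
from rig import job
print(job.sign_off())"
```

```text
the job is handed in; nothing more can be done
None
```

I handed the job in at about 57 s: both bottles stand on the tray, the three sound carriers hang on the pegs, the three damaged ones lie in the tub, and nothing else looked moved in the last picture (the sign-off returned no verdict).

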